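# Pack the cross-drilling kit into its foam tray

## Robot

A 6-joint arm with a two-finger parallel gripper is mounted at the origin on a cart in front of the work surface, level with it; the furniture and walls round the work are solid. World frame = base frame: x ahead of the robot, y to its left, z up, the work surface at z = 0. Lengths are in mm, angles in rad, forces in N, time in s.
With the tool pointing down it reaches from about 325 to 750 mm from the base axis. Payload 7.6 kg.
Tool frame: the origin (TCP) lies at the very end of the fingers, on their centre line; the grasp point (between the pads) lies 19 mm behind it (r.tcp_to_grasp is the distance from the TCP to the grasp point, in mm); z points along the fingers, y is the line along which they close (so a half turn about z gives the same grasp; the last joint's range is limited). The gripper opens to 85 mm and grips with 20 to 120 N. Pads are 22 mm wide; open, the fingers measure 114 mm over their backs; the gripper's body (76 mm by 85 mm) begins 54 mm behind the grasp point. The pads swing forward as they close: fully open they stand 13 mm farther back than shut.
Start: joints at [1.111, 0.052, 1.401, -0, 1.689, -0.07], TCP at [199.488, 485.644, 231.323] pointing down, gripper open.
Joint ranges: [-2.9, 2.9], [-0.91, 2.17], [0.12, 2.37], [-1.06, 4.2], [0.26, 2.73], [-2.93, 2.93]. Speed limits (rad/s): [2.57, 2.57, 3.01, 3.14, 3.14, 3.14].

## Interface

Orientations are given as a rotation vector (axis times angle).
In Python, from rig import r gives the robot as it stands.
- The arm moves only by the tool drive_tool, never from a script. Its argument "steps" is a list of rows, each a list of 6 numbers: the shift along the tool's x, y, z in cm, then the turn, a rotation vector about the tool's x, y, z in degrees. A call has 1 to 5 rows; each row is the pose to reach, as a shift and turn from the pose commanded when the call began, along the tool's axes at that moment; what a row does not reach only later rows make up. A row lasts 1/10 s, in which the tool goes at most 50 mm and 8.59 degrees, less where a joint would pass 70% of its speed; a pose out of reach is approached as far as the arm can. A call with a gripper value outside its range is refused whole. "hand" is the opening, from -1 (shut) to 1 (fully open), set as the call begins (left out, the last holds). The fingers move at their own pace and stop on an object; the grip force is fixed at half the most. Time passes only in rows, so rows that repeat a pose let the fingers close. It gives the time, the measured TCP pose, the force, the opening and the grip force at its end, in the units of the state.
- r.state(): the state, without advancing time (a new reading comes with each control period).
- r.read_camera(name): name is "scene" or "top"; returns the picture (384x512x3 uint8, blue, green, red); there is no depth.
- r.calibration(name): a dict with "vfov" (degrees; the focal length in pixels is half the picture's height over the tangent of half this angle, whatever the lens; pixels are square), "cx", "cy" (the principal point, pixels), "pose" (4x4, takes a point from camera to world coordinates). Camera axes: x right, y down, z forward; pixel columns grow to the right and rows downward; lengths in mm; the calibration is good to about 2 mm. A picture is of the moment at which its call begins. calibration takes no time and is no camera call.
- r.job_done(): hands the job in; it is judged then, once.
Trained networks look in the newest picture that a camera, given by its name, has taken for a name from the list of things; names that differ only in an ending like _2 or _b are one class to them, and where a whole thing is asked for, a point or a joint stands for the part that bears it (a point fixed in the world has none). Each returns a list of dicts, best first, with "conf" (0 to 1); they miss things now and then, are a little off and sometimes report something else, mostly with a low value. They report only what shows in the picture. A call takes as long as a camera call. They do not tell look-alikes from the thing itself.
- r.recognise(camera, label): "point" ([row, column] in pixels, amid what is visible of it).
- r.tip_of(camera, label): "point" ([row, column] in pixels: a listed point, or the origin of a listed thing).
The state is a dict: "t": time; "q": joint angles; "joint_velocities": joint speeds; "tau": joint torques, N m; "tool_pos": TCP position; "tcp_rot": TCP orientation; "contact_force": force on the tool from outside, world axes, zero at the start; "ft_torque": the same for the moment, N m; "opening": opening from 0.0 (shut) to 1.0 (fully open); "grasp_force": force on a finger pad.
Only numpy, scipy, OpenCV 4.12 (cv2) and the standard library are available. Lean on these libraries where they do the work, as an engineer would, in place of code of your own. Each camera call takes 0.05 s, during which the arm holds its last target. There are 200 camera calls.

## Task

Pack the blue kit tray for the next cross-drilling job: put the V-block, the black stepped shaft, the silver hex bolt and the red-capped oil bottle each down into the foam nest that is cut for it (square, long, small round and large round), the block right way up, the bolt on its head and the bottle upright throughout. The bottle stands tight against the shaft, so the shaft cannot be gripped until the bottle is out of the way, and a bottle already in its nest can bar the nests beside it. Leave the plain bevelled steel block and the small black cap screw standing where they are; they belong to another job.

Things in the scene. Friction and masses are not known exactly. Their poses are not given: they have to be found in the camera images.
- v_block: Grey steel V-block, 50 x 50 x 40 mm high, 0.5 kg, standing with its open 90 degree groove (36 mm wide, 16 mm deep) up. Origin: centre of its underside. z up; its x axis runs along the groove, so its two full flat sides, 50 mm apart, face along its y axis: grip it there.
- shaft: Black stepped shaft lying on the bench roughly along world x, 90 mm long, 90 g. Origin: on its axis at mid-length, 11.5 mm above what it lies on; its x axis is the shaft's axis. Collars: 24 mm dia. at x = +4 to +17 mm, 21 mm dia. at x = -26 to -13 mm. Grip it at its origin, across its axis, on the collars. The oil bottle stands close on its right (-y) side.
- hex_bolt: Silver hex-headed bolt, 39 mm tall, 30 g, standing on its head (16 mm across, 8 mm high), the thread (10 mm) pointing up. Origin: centre of its underside, z up.
- oil_bottle: White bottle with a green label and a red cap, 160 mm tall, 55 mm in diameter up to 134 mm, 0.22 kg. Origin: centre of its underside, z up. It stands about 54 mm from the shaft's axis, only some 15 mm clear of the shaft. There is bare bench to set something down on at the left (+y) end of the tray, round x = 0.595, y = 0.395.
- nest_square: Fixed foam nest in the tray, 104 (its x) x 80 (its y) x 30 mm high, black foam on a yellow underlay, with a square pocket 62 x 62 mm in its middle, for the V-block (any quarter turn). Origin: centre of its underside; yellow floor at z = 14 mm, foam top at z = 30 mm. All four nests have these outside sizes and heights and lie side by side, 81 mm apart along y, in any order.
- nest_long: Foam nest with a long pocket, 98 mm along its x axis by 36 mm, for the shaft (either end first); a channel 48 mm wide crosses it along y, right through, to the same depth, for the fingers. Origin, floor (z = 14 mm) and top (z = 30 mm) as nest_square.
- nest_small: Foam nest with a round hole 32 mm in diameter in its middle, for the hex bolt. Origin, floor (z = 14 mm) and top (z = 30 mm) as nest_square.
- nest_round: Foam nest with a round hole 66 mm in diameter in its middle, for the oil bottle. Origin, floor (z = 14 mm) and top (z = 30 mm) as nest_square.
- steel_block: Plain bevelled steel block without a groove, 60 x 110 x 62 mm, a look-alike of the V-block that does not belong to the kit. Origin: centre of its underside.
- black_bolt: Small black socket-head cap screw, 14 mm wide, 26 mm tall, standing upright 55 to 65 mm from the hex bolt on its right (-y) side; does not belong to the kit. Origin: centre of its underside, z up.
Things that resemble listed ones, but are neither listed nor needed, are in the scene too. What is shaped like the oil_bottle but orange is not meant.

How it is judged:
By the outcome, as a careful person would: the job done as asked, in the order asked, and still so for the second after the job is handed in, with the robot touching nothing.
It also fails if it takes over 144 s, if anything falls off the work surface, if the arm or the gripper's body presses on something with over 40 N, if the wrist force passes 120 N, or if a joint passes its speed limit or range.

## Working session

There is one attempt and no reset: what is moved stays moved. The work goes in short steps, Python scripts to look and compute and a tool call to move; the robot and the scene stay as the last step left them, time stands still between calls to the robot, and variables do not carry over. Pictures are saved under pics/ and viewed, at most 14 in all, crops included, and the job is handed in when it is done.

Besides the shell and the picture viewer there is one more tool, called after ">>>" by a JSON object that holds its "api" and its "payload", one argument or row to a line. drive_tool: Moves the arm, as the interface text tells. Its arguments: {"type":"object","properties":{"steps":{"type":"array","items":{"type":"array","items":{"type":"number"}}},"hand":{"type":"number"}},"required":["steps"]}

```bash
mkdir -p pics; ls; python3 - <<'E'
from rig import r
import cv2
for c in("scene","top"):
    im=r.read_camera(c); cv2.imwrite(f"pics/{c}0.png",cv2.resize(im,None,fx=1.5,fy=1.5,interpolation=cv2.INTER_CUBIC))
    k=r.calibration(c);print(c,k)
    for l in["v_block","shaft","hex_bolt","oil_bottle","nest_square","nest_long","nest_small","nest_round","steel_block","black_bolt"]:
        print(l,[(x["conf"],x["point"]) for x in r.tip_of(c,l)][:3])
print(r.state())
E
```

```text
pics
scene {'vfov': 57.32381923248741, 'cx': 251.96765830731724, 'cy': 188.93278411313085, 'pose': array([[ 8.91212102e-01, -3.78839669e-01,  2.49442367e-01,
         2.92648593e+02],
       [-4.53481174e-01, -7.32307183e-01,  5.08016747e-01,
        -3.63707877e+02],
       [-9.78845913e-03, -5.65868090e-01, -8.24437682e-01,
         8.07805842e+02],
       [ 0.00000000e+00,  0.00000000e+00,  0.00000000e+00,
         1.00000000e+00]])}
v_block []
shaft [(0.69, [278.0, 316.5])]
hex_bolt [(0.5, [296.1, 276.4])]
oil_bottle [(0.9, [296.0, 330.1]), (0.67, [319.8, 250.8]), (0.24, [277.0, 321.1])]
nest_square [(0.84, [213.9, 298.1]), (0.68, [298.3, 279.7])]
nest_long [(0.62, [147.2, 261.6]), (0.25, [275.1, 317.5])]
nest_small [(0.89, [189.6, 288.3])]
nest_round [(0.6, [167.2, 270.8])]
steel_block [(0.23, [297.0, 330.0])]
black_bolt [(0.6, [319.9, 291.3])]
top {'vfov': 42.144155247441496, 'cx': 249.34015641352124, 'cy': 188.61863253389882, 'pose': array([[ 2.10114840e-02, -9.87254823e-01,  1.57754338e-01,
         3.07353170e+02],
       [-9.99464298e-01, -2.47019374e-02, -2.14693228e-02,
 
[... 644 characters left out ...]
0.27, [160.9, 226.0])]
{'t': 1.1, 'q': array([ 1.11069615e+00,  5.21974850e-02,  1.40070238e+00,  2.25212115e-05,
        1.68859532e+00, -7.03074944e-02]), 'joint_velocities': array([ 0.00044126, -0.0004978 , -0.00078336, -0.00122762, -0.00011689,
        0.00043987]), 'tau': array([ 1.95805446e-04, -3.81567478e+01, -3.60295594e+01, -1.25958368e-04,
        3.92692737e-04, -1.87375900e-05]), 'tool_pos': array([199.48402526, 485.64677239, 231.32345385]), 'tcp_rot': array([6.08411182e-01, 3.08211215e+00, 1.56962155e-04]), 'contact_force': array([0.12336606, 0.12673763, 0.11488406]), 'ft_torque': array([ 0.02385349, -0.00220462, -0.00859652]), 'grasp_force': 0.0, 'opening': 1.0041029040346057}
```

View pics/scene0.png

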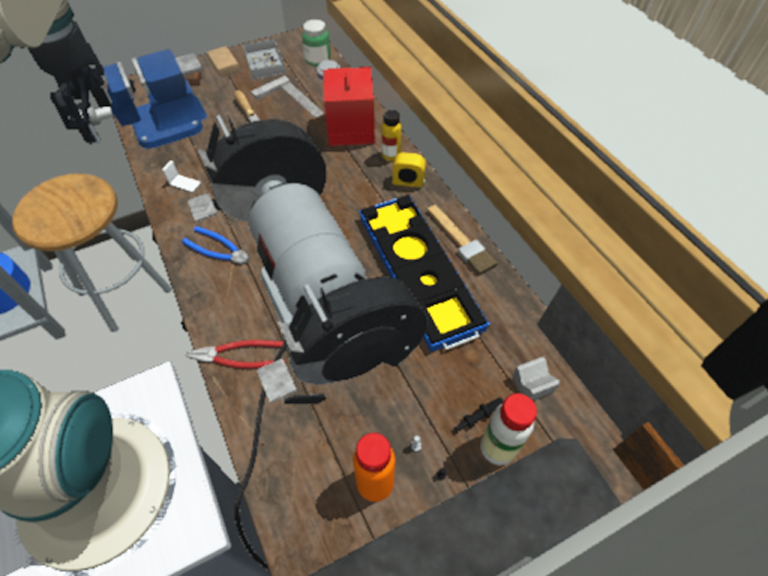

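View pics/top0.png

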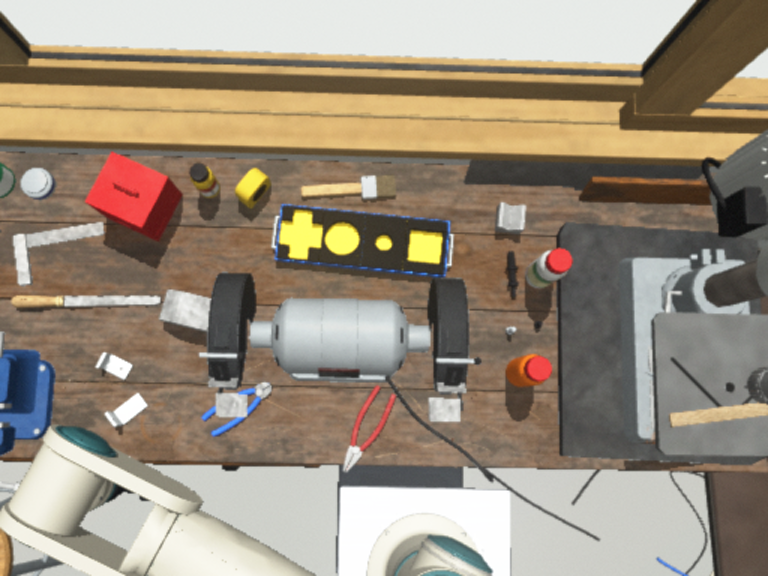

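The scene picture shows the tray (nests long, round, small, square from the left end to the right), at about (1.5x px) (395,218), (409,247), (428,280), (448,315). The V-block is at (535,378), the shaft at (478,415) and the white bottle at (508,430). The silver bolt is at (416,443), the black screw at (440,472) and the orange bottle at (375,467). The top picture agrees.

Candidates in the top view (full-res px): white bottle with red cap (col 365, row 178) versus orange (352, 247), and the white one with the green label fits. V-block at (341,146) has a groove; the bevelled block at (123,207) does not. Silver bolt (341,220) versus black screw (358,217). I'll confirm these in one crop.

```bash
cat > h.py <<'E'
from rig import r
import numpy as np, cv2
from scipy.spatial.transform import Rotation as R
def cam(c):
    k=r.calibration(c); return k["pose"],192/np.tan(np.radians(k["vfov"]/2)),k["cx"],k["cy"]
def ray(c,row,col):
    P,f,cx,cy=cam(c); d=P[:3,:3]@np.array([(col-cx)/f,(row-cy)/f,1]); return P[:3,3],d/np.linalg.norm(d)
def onz(c,row,col,z):
    o,d=ray(c,row,col); return (o+d*(z-o[2])/d[2]).round(1)
def tri(p,q):  # top px, scene px -> point, gap
    o1,d1=ray("top",*p);o2,d2=ray("scene",*q)
    s=np.linalg.lstsq(np.c_[d1,-d2],o2-o1,rcond=None)[0]; a=o1+s[0]*d1;b=o2+s[1]*d2
    return ((a+b)/2).round(1),round(float(np.linalg.norm(a-b)),1)
def proj(c,X):
    P,f,cx,cy=cam(c); p=P[:3,:3].T@(np.array(X,float)-P[:3,3]); return (p[1]/p[2]*f+cy).round(1),(p[0]/p[2]*f+cx).round(1)
E
python3 - <<'E'
from h import *
ims={}
for c in("top","scene"): ims[c]=r.read_camera(c); np.save(c+".npy",ims[c])
a=cv2.resize(ims["top"][130:250,320:395],None,fx=5,fy=5,interpolation=cv2.INTER_CUBIC)
b=cv2.resize(ims["scene"][232:337,290:380],None,fx=4.7,fy=5.714,interpolation=cv2.INTER_CUBIC)
b=cv2.resize(ims["scene"][232:337,265:375],(int(110*3.85),600),interpolation=cv2.INTER_CUBIC)
b=cv2.resize(ims["scene"][230:340,265:375],(420,420),interpolation=cv2.INTER_CUBIC)
o=np.zeros((600,800,3),np.uint8);o[:,:375]=a;o[:420,378:798]=b
cv2.imwrite("pics/crop1.png",o)
for c in ims:
    im=ims[c]; h=cv2.cvtColor(im,cv2.COLOR_BGR2HSV)
    m=((h[...,0]>22)&(h[...,0]<34)&(h[...,1]>180)&(h[...,2]>170)).astype(np.uint8)
    n,l,s,ce=cv2.connectedComponentsWithStats(m)
    print(c,"yellow")
    for i in range(1,n):
        if s[i,4]>25: print(s[i].tolist(),ce[i].round(1),onz(c,ce[i][1],ce[i][0],14))
    m=(((h[...,0]<5)|(h[...,0]>174))&(h[...,1]>170)&(h[...,2]>120)).astype(np.uint8)
    n,l,s,ce=cv2.connectedComponentsWithStats(m)
    for i in range(1,n):
        if s[i,4]>60: print("red",s[i].tolist(),ce[i].round(1),onz(c,ce[i][1],ce[i][0],155))
E
```

```text
top yellow
[157, 113, 21, 20, 64] [165.9 125.4] [718.  352.8  14. ]
[188, 140, 20, 10, 38] [197.  144.2] [663.6 259.   14. ]
[217, 149, 22, 9, 42] [227.4 151.4] [644.4 169.3  14. ]
[274, 154, 20, 4, 40] [283.7 155.3] [637.1   3.7  14. ]
red [57, 102, 55, 50, 1578] [ 83.9 126.9] [667.4 547.  155. ]
red [365, 166, 16, 16, 199] [372.6 173.3] [ 562.2 -219.4  155. ]
red [351, 238, 17, 16, 217] [358.7 245.5] [ 371.2 -179.9  155. ]
scene yellow
[264, 102, 20, 11, 149] [273.6 106.2] [744.3 385.4  14. ]
[246, 136, 30, 20, 356] [260.9 145.7] [627.9 253.   14. ]
[262, 158, 21, 15, 244] [272.2 165.3] [621.7 172.3  14. ]
[280, 184, 10, 6, 44] [284.4 186.5] [615.6  91.6  14. ]
[285, 199, 26, 23, 380] [297.8 210.3] [608.9   9.5  14. ]
red [216, 45, 33, 24, 684] [231.8  56.4] [657.4 503.1 155. ]
red [143, 238, 33, 7, 92] [159.1 242.2] [261.3   8.1 155. ]
red [336, 262, 22, 23, 375] [346.2 272.8] [ 562.7 -220.1  155. ]
red [238, 289, 22, 24, 431] [248.7 300.3] [ 371.4 -181.5  155. ]
```

View pics/crop1.png

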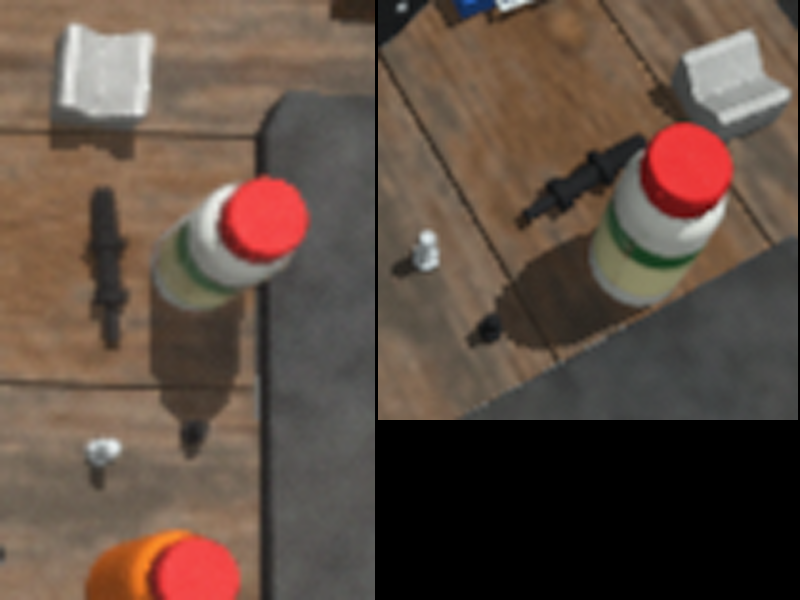

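The crop confirms the choices. The bottle is white with a green label and red cap (crop 265,220), and the V-block shows its groove along world x (105,75). The shaft is at (108,267) with its thick collar towards +x, the silver bolt at (102,452), and the black screw at (193,437). Next I measure them.

```bash
python3 - <<'E'
from h import *
T=np.load("top.npy");S=np.load("scene.npy")
def comps(c,im,m,box,z,mn=8):
    r0,r1,c0,c1=box; mm=np.zeros(m.shape,np.uint8); mm[r0:r1,c0:c1]=m[r0:r1,c0:c1]
    n,l,s,ce=cv2.connectedComponentsWithStats(mm,connectivity=4)
    for i in range(1,n):
        if s[i,4]>=mn:
            ys,xs=np.nonzero(l==i); pts=np.array([onz(c,y,x,z)[:2] for y,x in zip(ys,xs)])
            w,v=np.linalg.eigh(np.cov(pts.T)); d=v[:,1]*np.sign(v[0,1])
            rr=cv2.minAreaRect(pts.astype(np.float32))
            print("  ",s[i].tolist(),onz(c,ce[i][1],ce[i][0],z)[:2],"major deg",np.degrees(np.arctan2(d[1],d[0])).round(1),"rect",np.round(rr[0],1),np.round(rr[1],1),round(rr[2],1))
for c,im,yb,vb,sb,bb in(("top",T,(130,190,180,305),(130,160,325,356),(164,202,335,346),(213,228,335,348)),("scene",S,(125,235,235,330),(235,268,340,376),(263,293,300,332),(286,304,270,284))):
    h=cv2.cvtColor(im,cv2.COLOR_BGR2HSV).astype(int);H,s,V=h[...,0],h[...,1],h[...,2]
    print(c,"nests");comps(c,im,(H>18)&(H<36)&(s>120)&(V>110),yb,22,30)
    print("vblock z=40");comps(c,im,(s<40)&(V>110),vb,40)
    print("shaft z=11.5");comps(c,im,(V<55),sb,11.5)
    print("bolt");comps(c,im,(s<60)&(V>120),bb,18,3)
    print("black",end="");comps(c,im,V<45,(210,222,352,364) if c=="top" else (310,325,286,298),13,3)
for n,p,q in(("vtop",(145,341),(249,355)),("guard top",(183,155),(84,175)),("rightguard",(187,301),(190,262)),("motor",(200,225),(0,0))):
    if q!=(0,0): print(n,tri(p,q))
for l in("v_block","shaft","hex_bolt","black_bolt","oil_bottle"):
    for c in("top","scene"):
        print(l,c,[(x["conf"],onz(c,*x["point"],11.5 if l=="shaft" else 0)) for x in r.tip_of(c,l)][:2])
E
```

```text
top nests
   [186, 140, 30, 33, 689] [626.5 247.2] major deg -3.3 rect [626.3 249.2] [90.4 88.1] 38.9
   [216, 148, 24, 22, 414] [620.4 167.9] major deg -87.1 rect [621.5 168.2] [62.6 66.9] 1.5
   [271, 154, 24, 22, 463] [607.9   6.1] major deg -85.3 rect [608.1   6.3] [65.6 61.9] 85.7
   [250, 157, 12, 10, 98] [614.4  86.6] major deg 76.8 rect [614.6  86.6] [26.9 32.1] 1.5
vblock z=40
   [331, 135, 20, 19, 311] [ 668.2 -159.8] major deg 87.1 rect [ 668.3 -159.4] [54.7 53.1] 86.7
shaft z=11.5
   [338, 169, 6, 28, 96] [ 564.7 -164. ] major deg 2.3 rect [ 560.9 -163.8] [14.8 80.2] 89.5
bolt
   [336, 217, 9, 5, 32] [ 453.  -161.7] major deg 88.1 rect [ 452.8 -160.2] [11.6 23.3] 1.3
black   [357, 215, 3, 4, 8] [ 461.8 -213.6] major deg -4.1 rect [ 461.8 -213.6] [6.1 6.3] 45.0
scene nests
   [246, 136, 31, 20, 389] [626.2 247. ] major deg -6.3 rect [626. 249.] [76.8 78.8] 43.1
   [262, 158, 23, 15, 269] [620.  166.8] major deg -34.6 rect [621.1 166.9] [50.7 62.6] 62.5
   [280, 183, 11, 8, 58] [614.1  86.4] major deg -36.9 rect [614.6  86.2] [23.  25.6] 82.7Traceback (most recent call last):
  File "<stdin>", line 14, in <module>
  File "<stdin>", line 8, in comps
  File "h.py", line 9, in onz
    o,d=ray(c,row,col); return (o+d*(z-o[2])/d[2]).round(1)
        ~~~^^^^^^^^^^^
  File "h.py", line 7, in ray
    P,f,cx,cy=cam(c); d=P[:3,:3]@np.array([(col-cx)/f,(row-cy)/f,1]); return P[:3,3],d/np.linalg.norm(d)
              ~~~^^^
  File "h.py", line 5, in cam
    k=r.calibration(c); return k["pose"],192/np.tan(np.radians(k["vfov"]/2)),k["cx"],k["cy"]
ValueError: time passes only in moves, steps and waits
```

```bash
python3 - <<'E'
from rig import r; import pickle
pickle.dump({c:r.calibration(c) for c in("top","scene")},open("cal.pkl","wb"))
E
sed -i 's/^def cam(c):/import pickle; CAL=pickle.load(open("\.\/cal.pkl","rb"))\ndef cam(c):/; s/k=r.calibration(c); return/k=CAL[c]; return/' h.py
python3 - <<'E'
from h import *
T=np.load("top.npy");S=np.load("scene.npy")
def comps(c,m,box,z,mn=8):
    r0,r1,c0,c1=box; mm=np.zeros(m.shape,np.uint8); mm[r0:r1,c0:c1]=m[r0:r1,c0:c1]
    n,l,s,ce=cv2.connectedComponentsWithStats(mm,connectivity=4)
    for i in range(1,n):
        if s[i,4]>=mn:
            ys,xs=np.nonzero(l==i); pts=np.array([onz(c,y,x,z)[:2] for y,x in zip(ys,xs)])
            w,v=np.linalg.eigh(np.cov(pts.T)); d=v[:,1]*np.sign(v[0,1])
            rr=cv2.minAreaRect(pts.astype(np.float32))
            print("  ",s[i].tolist(),onz(c,ce[i][1],ce[i][0],z)[:2],"deg",np.degrees(np.arctan2(d[1],d[0])).round(1),"rect",np.round(rr[0],1),np.round(rr[1],1),round(rr[2],1))
for c,im,vb,sb,bb in(("top",T,(130,160,325,356),(164,202,335,346),(213,228,335,348)),("scene",S,(235,268,340,376),(263,293,300,332),(286,304,270,284))):
    h=cv2.cvtColor(im,cv2.COLOR_BGR2HSV).astype(int);H,s,V=h[...,0],h[...,1],h[...,2]
    print(c,"vblock z=40");comps(c,(s<40)&(V>110),vb,40)
    print("shaft z=11.5");comps(c,(V<50),sb,11.5);comps(c,(V<65),sb,11.5)
    print("bolt");comps(c,(s<60)&(V>120),bb,18,3)
    print("black",end="");comps(c,V<45,(210,222,352,364) if c=="top" else (310,325,286,298),13,3)
for n,p,q in(("guardL",(183,155),(84,180)),("rightguardtop",(187,301),(190,262)),("press col",(105,475),(200,505))): print(n,tri(p,q))
for l in("v_block","shaft","hex_bolt","black_bolt","oil_bottle"):
    for c in("top","scene"):
        print(l,c,[(x["conf"],onz(c,*x["point"],11.5 if l=="shaft" else 0)) for x in r.tip_of(c,l)][:2])
a=cv2.resize(T[160:205,325:357],None,fx=12,fy=12,interpolation=cv2.INTER_CUBIC)
b=cv2.resize(S[232:300,295:377],(410,340),interpolation=cv2.INTER_CUBIC)
o=np.zeros((540,800,3),np.uint8);o[:,:384]=a;o[:340,388:798]=b;cv2.imwrite("pics/crop2.png",o)
E
```

```text
top vblock z=40
   [331, 135, 20, 19, 311] [ 668.2 -159.8] deg 87.1 rect [ 668.3 -159.4] [54.7 53.1] 86.7
shaft z=11.5
   [338, 170, 6, 22, 59] [ 567.6 -163.3] deg 2.7 rect [ 566.8 -164. ] [14.7 62.4] 90.0
   [338, 168, 7, 31, 134] [ 563.3 -164.5] deg 4.0 rect [ 559.4 -165.3] [17.7 89.1] 89.6
bolt
   [336, 217, 9, 5, 32] [ 453.  -161.7] deg 88.1 rect [ 452.8 -160.2] [11.6 23.3] 1.3
black   [357, 215, 3, 4, 8] [ 461.8 -213.6] deg -4.1 rect [ 461.8 -213.6] [6.1 6.3] 45.0
scene vblock z=40
   [344, 238, 29, 25, 429] [ 666.8 -161.2] deg 77.8 rect [ 666.4 -161. ] [52.2 56. ] 84.7
shaft z=11.5
   [302, 266, 30, 24, 207] [ 557.3 -166.8] deg 5.5 rect [ 554.7 -167.6] [92.  21.6] 7.2
   [301, 266, 31, 24, 233] [ 556.1 -167. ] deg 5.6 rect [ 554.8 -168.2] [92.  22.6] 7.2
   [325, 283, 3, 9, 13] [ 561.3 -195.3] deg 67.3 rect [ 561.  -195.6] [18.7  3.2] 67.1
bolt
   [276, 290, 5, 11, 47] [ 452.7 -162.3] deg 63.3 rect [ 452.2 -162.8] [22.9  9.1] 61.0
black   [291, 313, 6, 7, 35] [ 460.9 -217.5] deg 25.8 rect [ 460.7 -217.4] [13.3 10.9] 59.3
guardL (array([476.2, 338. , 250.5]), 58.6)
rightguardtop (array([497.3, -17.9, 225.8]), 23.4)
press col (array([ 622.9, -315.6,  506.3]), 31.7)
v_block top [(0.76, array([ 665.4, -157.1,    0. ]))]
v_block scene [(0.95, array([ 666.2, -158.2,    0. ]))]
shaft top [(0.51, array([ 565.9, -179.5,   11.5]))]
shaft scene [(0.57, array([ 558.5, -168.4,   11.5]))]
hex_bolt top [(0.38, array([ 445.8, -172. ,    0. ]))]
hex_bolt scene [(0.66, array([ 670.3, -153.8,   -0. ])), (0.5, array([ 450.7, -160.2,    0. ]))]
black_bolt top [(0.43, array([ 460.1, -219.4,    0. ]))]
black_bolt scene [(0.45, array([ 466.8, -220.3,    0. ]))]
oil_bottle top [(0.71, array([ 364.8, -174.8,    0. ]))]
oil_bottle scene [(0.9, array([ 559.4, -219.7,    0. ])), (0.69, array([ 369.6, -175.6,    0. ]))]
```

View pics/crop2.png

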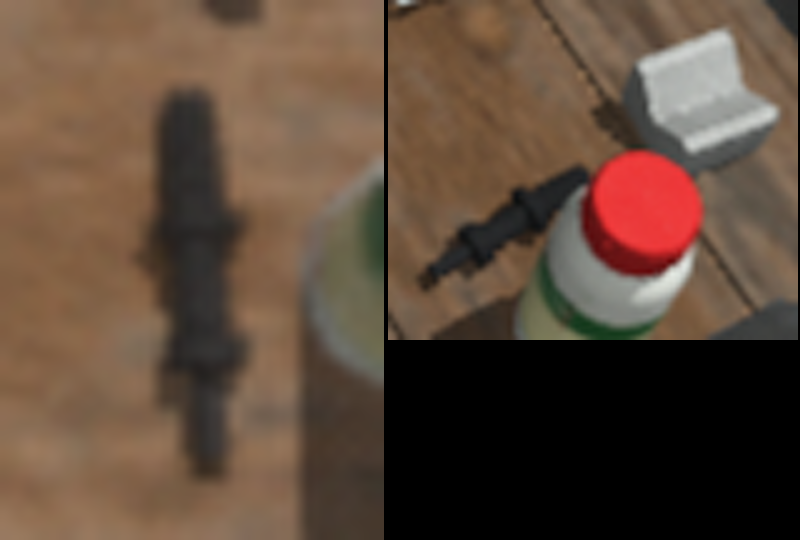

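```bash
python3 - <<'E'
from h import *
for z in(0,100,200,300,400,500,600):
    o=[]
    for p in((210,437),(303,437),(173,413),(293,413),(110,470),(150,490)):
        X=onz("top",*p,z); o.append((X[:2].astype(int).tolist(),[int(v) for v in proj("scene",X)]))
    print(z,o)
E
```

```text
0 [([487, -450], [422, 367]), ([220, -440], [500, 239]), ([596, -382], [359, 390]), ([247, -372], [448, 236]), ([796, -563], [399, 530]), ([673, -618], [466, 509])]
100 [([475, -410], [400, 362]), ([226, -400], [478, 229]), ([576, -347], [337, 385]), ([251, -336], [426, 226]), ([762, -515], [376, 530]), ([647, -566], [444, 508])]
200 [([462, -369], [373, 356]), ([232, -360], [451, 216]), ([556, -311], [310, 380]), ([255, -301], [398, 215]), ([728, -467], [349, 530]), ([622, -514], [416, 507])]
300 [([450, -328], [338, 347]), ([238, -320], [416, 200]), ([536, -275], [276, 374]), ([259, -266], [363, 199]), ([694, -418], [314, 529]), ([597, -461], [381, 505])]
400 [([437, -288], [292, 336]), ([244, -280], [369, 178]), ([516, -239], [231, 365]), ([264, -231], [317, 179]), ([660, -370], [268, 529]), ([571, -409], [334, 503])]
500 [([425, -247], [228, 321]), ([250, -241], [304, 148]), ([496, -203], [170, 354]), ([268, -196], [253, 152]), ([626, -321], [205, 528]), ([546, -357], [269, 500])]
600 [([412, -207], [135, 299]), ([256, -201], [206, 103]), ([476, -167], [83, 337]), ([272, -161], [159, 111]), ([593, -273], [114, 527]), ([521, -305], [173, 495])]
```

>>> {"api": "drive_tool", "payload": {
  "steps": [
    [0, 0, -4, 0, 0, -5],
    [0, 0, -8, 0, 0, -10],
    [0, 0, -12, 0, 0, -15],
    [0, 0, -17, 0, 0, -22.4],
    [0, 0, -17, 0, 0, -22.4]
  ],
  "hand": 1
}}

```text
t: 2.2
tool_pos: [199.7, 486.1, 409.4]
tcp_rot: [-0.007, 3.136, 0.019]
contact_force: [-0.6, -0.3, 1.4]
opening: 0.995
grasp_force: 0.0
```

>>> {"api": "drive_tool", "payload": {
  "steps": [
    [-2.2, -4.3, 0, 0, 0, 0],
    [-4.4, -8.6, 0, 0, 0, 0],
    [-6.6, -12.9, 0, 0, 0, 0],
    [-8.8, -17.2, 0, 0, 0, 0],
    [-10, -19.5, 0, 0, 0, 0]
  ]
}}

```text
t: 2.7
tool_pos: [300.6, 288.2, 401.4]
tcp_rot: [0.003, 3.141, 0.0]
contact_force: [0.4, 0.1, -0.1]
opening: 0.996
grasp_force: 0.0
```

>>> {"api": "drive_tool", "payload": {
  "steps": [
    [-2.2, -4.3, 0, 0, 0, 0],
    [-4.4, -8.6, 0, 0, 0, 0],
    [-6.6, -12.9, 0, 0, 0, 0],
    [-8.8, -17.2, 0, 0, 0, 0],
    [-10, -19.5, 0, 0, 0, 0]
  ]
}}

```text
t: 3.2
tool_pos: [400.8, 93.0, 400.8]
tcp_rot: [-0.004, -3.141, 0.001]
contact_force: [-0.4, 0.1, 0.8]
opening: 1.002
grasp_force: 0.0
```

>>> {"api": "drive_tool", "payload": {
  "steps": [
    [-2.2, -4.3, 0, 0, 0, 0],
    [-4.4, -8.6, 0, 0, 0, 0],
    [-6.6, -12.9, 0, 0, 0, 0],
    [-8.8, -17.2, 0, 0, 0, 0],
    [-10, -19.5, 0, 0, 0, 0]
  ]
}}

```text
t: 3.7
tool_pos: [500.9, -102.2, 399.8]
tcp_rot: [-0.004, -3.14, -0.0]
contact_force: [0.2, 0.8, 0.5]
opening: 1.003
grasp_force: 0.0
```

>>> {"api": "drive_tool", "payload": {
  "steps": [
    [-2.2, -4.2, 0, 0, 0, 0],
    [-4.4, -8.4, 0, 0, 0, 0],
    [-6.2, -12, 0, 0, 0, 0],
    [-6.2, -12, 4, 0, 0, 0],
    [-6.2, -12, 8, 0, 0, 0]
  ]
}}

```text
t: 4.2
tool_pos: [563.3, -220.7, 319.6]
tcp_rot: [0.002, 3.14, -0.001]
contact_force: [0.1, 0.8, -0.4]
opening: 1.008
grasp_force: 0.0
```

>>> {"api": "drive_tool", "payload": {
  "steps": [
    [0, 0, 4, 0, 0, 0],
    [0, 0, 8, 0, 0, 0],
    [0, 0, 11, 0, 0, 0],
    [0, 0, 11, 0, 0, 0],
    [0, 0, 11, 0, 0, 0]
  ]
}}

```text
t: 4.7
tool_pos: [562.4, -219.0, 211.9]
tcp_rot: [-0.001, 3.142, 0.0]
contact_force: [1.1, -0.4, -0.2]
opening: 1.001
grasp_force: 0.0
```

```bash
python3 - <<'E'
from h import *
im=r.read_camera("scene"); cv2.imwrite("pics/s1.png",cv2.resize(im,None,fx=1.5,fy=1.5))
print(proj("scene",(562,-219,212)),r.state()["tool_pos"])
E
```

```text
(np.float64(260.7), np.float64(352.2)) [ 562.92962435 -219.2160342   213.49212888]
```

View pics/s1.png

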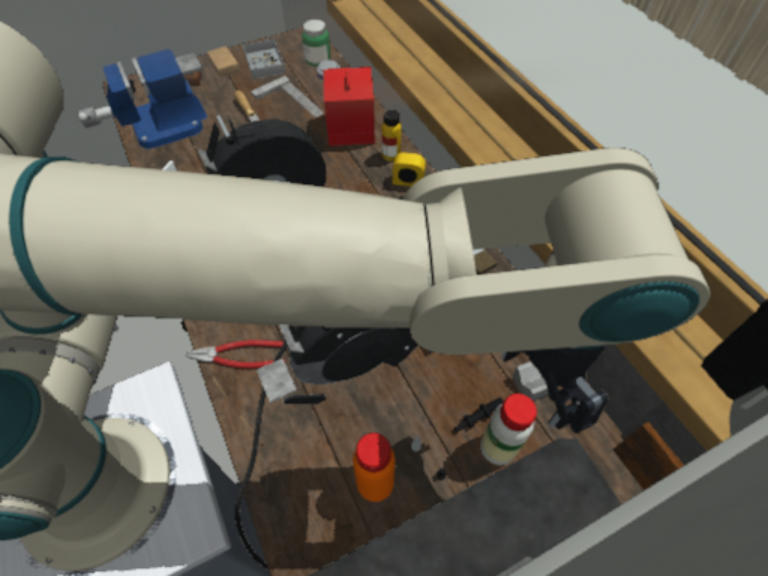

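The arm is over the bottle; the gripper appears at about (575,395), and the cap is at (518,412). I'll check the projected finger positions.

```bash
python3 - <<'E'
from h import *
im=r.read_camera("scene").copy(); 
for y in(-275,-262,-219.5,-177,-164):
  for z in(226,300):
    a,b=proj("scene",(562.5,y,z)); print(y,z,a,b); cv2.circle(im,(int(round(b)),int(round(a))),0,(0,0,255) if z<250 else (0,255,0),-1)
cv2.imwrite("pics/c3.png",cv2.resize(im[200:330,300:450],None,fx=4.5,fy=4.5,interpolation=cv2.INTER_NEAREST))
E
```

```text
-275 226 285.1 374.2
-275 300 268.4 387.7
-262 226 278.4 369.4
-262 300 261.2 382.2
-219.5 226 257.7 354.4
-219.5 300 238.9 365.1
-177 226 238.3 340.4
-177 300 218.2 349.2
-164 226 232.7 336.3
-164 300 212.2 344.6
```

View pics/c3.png

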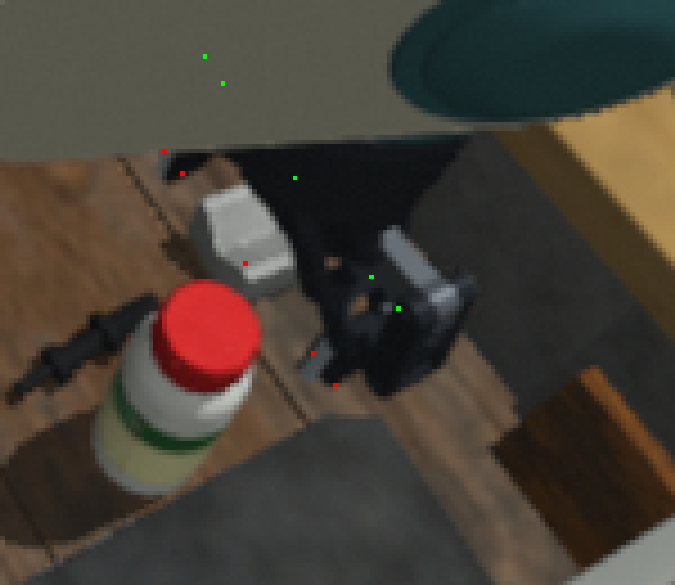

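The drawn points fall on the finger tips (crop 312,353 and 182,173), so the calibration and kinematics agree. Descend and grip the bottle.

>>> {"api": "drive_tool", "payload": {
  "steps": [
    [0, 0, 3, 0, 0, 0],
    [0, 0, 6, 0, 0, 0],
    [0, 0, 9, 0, 0, 0],
    [0, 0, 11.5, 0, 0, 0],
    [0, 0, 11.5, 0, 0, 0]
  ]
}}

```text
t: 5.3
tool_pos: [561.4, -218.5, 94.3]
tcp_rot: [0.002, -3.138, -0.003]
contact_force: [-1.1, -0.1, -0.8]
opening: 0.998
grasp_force: 0.0
```

>>> {"api": "drive_tool", "payload": {
  "steps": [
    [0, 0, 0, 0, 0, 0],
    [0, 0, 0, 0, 0, 0],
    [0, 0, 0, 0, 0, 0],
    [0, 0, 0, 0, 0, 0],
    [0, 0, 0, 0, 0, 0]
  ],
  "hand": -1
}}

```text
t: 5.8
tool_pos: [563.9, -219.4, 99.8]
tcp_rot: [-0.002, 3.136, -0.003]
contact_force: [-0.8, -0.0, 6.0]
opening: 0.613
grasp_force: 63.5
```

>>> {"api": "drive_tool", "payload": {
  "steps": [
    [0, 0, 0, 0, 0, 0],
    [0, 0, 0, 0, 0, 0],
    [0, 0, 0, 0, 0, 0],
    [0, 0, 0, 0, 0, 0],
    [0, 0, 0, 0, 0, 0]
  ]
}}

```text
t: 6.3
tool_pos: [563.9, -219.4, 99.8]
tcp_rot: [-0.002, 3.136, -0.003]
contact_force: [-0.7, 1.6, 6.4]
opening: 0.614
grasp_force: 63.5
```

>>> {"api": "drive_tool", "payload": {
  "steps": [
    [0, 0, -2, 0, 0, 0],
    [0, 0, -5, 0, 0, 0],
    [0, 0, -8, 0, 0, 0],
    [0, 0, -9, 0, 0, 0],
    [0, 0, -9, 0, 0, 0]
  ]
}}

```text
t: 6.8
tool_pos: [563.1, -219.3, 188.4]
tcp_rot: [-0.002, 3.138, -0.003]
contact_force: [-0.3, 0.8, -2.4]
opening: 0.62
grasp_force: 64.1
```

>>> {"api": "drive_tool", "payload": {
  "steps": [
    [-1, 2, 0, 0, 0, 0],
    [-2, 6, 0, 0, 0, 0],
    [-3.5, 10, 0, 0, 0, 0],
    [-5, 14, 0, 0, 0, 0],
    [-6, 18, 0, 0, 0, 0]
  ]
}}

```text
t: 7.3
tool_pos: [621.8, -37.2, 183.6]
tcp_rot: [0.002, -3.138, -0.001]
contact_force: [1.1, -0.1, -2.7]
opening: 0.619
grasp_force: 64.1
```

>>> {"api": "drive_tool", "payload": {
  "steps": [
    [0, 4, 0, 0, 0, 0],
    [0, 8, 0, 0, 0, 0],
    [0, 12, 0, 0, 0, 0],
    [0, 16, 0, 0, 0, 0],
    [0, 20, 0, 0, 0, 0]
  ]
}}

```text
t: 7.8
tool_pos: [620.9, 162.6, 183.6]
tcp_rot: [0.002, -3.138, 0.001]
contact_force: [-0.4, 0.3, -2.9]
opening: 0.619
grasp_force: 64.1
```

>>> {"api": "drive_tool", "payload": {
  "steps": [
    [0.2, 3.5, 0, 0, 0, 0],
    [0.4, 6.5, 0, 0, 0, 0],
    [0.8, 9, 0, 0, 0, 0],
    [1.1, 11, 0, 0, 0, 0],
    [1.3, 12, 0, 0, 0, 0]
  ]
}}

```text
t: 8.3
tool_pos: [607.9, 282.6, 184.4]
tcp_rot: [0.004, -3.139, 0.001]
contact_force: [0.3, 0.3, -3.9]
opening: 0.613
grasp_force: 64.1
```

>>> {"api": "drive_tool", "payload": {
  "steps": [
    [0.3, 3, 0, 0, 0, 0],
    [0.7, 6, 0, 0, 0, 0],
    [1, 9, 0, 0, 0, 0],
    [1.35, 11.4, 0, 0, 0, 0],
    [1.35, 11.4, 0, 0, 0, 0]
  ]
}}

```text
t: 8.8
tool_pos: [594.0, 397.5, 184.9]
tcp_rot: [0.006, -3.14, 0.0]
contact_force: [0.8, -1.3, -2.1]
opening: 0.615
grasp_force: 64.2
```

>>> {"api": "drive_tool", "payload": {
  "steps": [
    [0, 0, 3, 0, 0, 0],
    [0, 0, 6, 0, 0, 0],
    [0, 0, 7.5, 0, 0, 0],
    [0, 0, 8.3, 0, 0, 0],
    [0, 0, 8.3, 0, 0, 0]
  ]
}}

```text
t: 9.3
tool_pos: [595.1, 394.4, 102.5]
tcp_rot: [0.001, -3.14, 0.001]
contact_force: [0.3, -0.1, -3.4]
opening: 0.617
grasp_force: 64.2
```

>>> {"api": "drive_tool", "payload": {
  "steps": [
    [0, 0, 0.1, 0, 0, 0],
    [0, 0, 0.2, 0, 0, 0],
    [0, 0, 0.3, 0, 0, 0],
    [0, 0, 0.3, 0, 0, 0]
  ]
}}

```text
t: 9.7
tool_pos: [595.2, 395.2, 100.9]
tcp_rot: [-0.002, 3.141, 0.001]
contact_force: [-0.6, 0.0, -2.6]
opening: 0.614
grasp_force: 64.2
```

>>> {"api": "drive_tool", "payload": {
  "steps": [
    [0, 0, 0.1, 0, 0, 0],
    [0, 0, 0.2, 0, 0, 0],
    [0, 0, 0.3, 0, 0, 0],
    [0, 0, 0.3, 0, 0, 0]
  ]
}}

```text
t: 10.1
tool_pos: [595.8, 395.4, 100.0]
tcp_rot: [-0.002, 3.139, 0.002]
contact_force: [-1.5, -1.6, 7.5]
opening: 0.619
grasp_force: 65.2
```

>>> {"api": "drive_tool", "payload": {
  "steps": [
    [0, 0, 0, 0, 0, 0],
    [0, 0, 0, 0, 0, 0],
    [0, 0, 0, 0, 0, 0],
    [0, 0, 0, 0, 0, 0],
    [0, 0, 0, 0, 0, 0]
  ],
  "hand": 1
}}

```text
t: 10.6
tool_pos: [595.1, 395.1, 97.1]
tcp_rot: [0.002, -3.141, 0.0]
contact_force: [1.3, 0.2, 0.2]
opening: 0.996
grasp_force: 0.0
```

>>> {"api": "drive_tool", "payload": {
  "steps": [
    [0, 0, -2, 0, 0, 0],
    [0, 0, -5, 0, 0, 0],
    [0, 0, -9, 0, 0, 0],
    [0, 0, -13, 0, 0, 0],
    [0, 0, -15, 0, 0, 0]
  ]
}}

```text
t: 11.1
tool_pos: [595.6, 395.5, 252.6]
tcp_rot: [-0.002, 3.136, 0.005]
contact_force: [-0.6, 0.0, 0.5]
opening: 1.001
grasp_force: 0.0
```

```bash
python3 - <<'E'
from h import *
for c in("top","scene"):
    im=r.read_camera(c); np.save(c+"2.npy",im)
    h=cv2.cvtColor(im,cv2.COLOR_BGR2HSV).astype(int);H,s,V=h[...,0],h[...,1],h[...,2]
    m=(((H<5)|(H>174))&(s>170)&(V>120)).astype(np.uint8)
    n,l,st,ce=cv2.connectedComponentsWithStats(m)
    for i in range(1,n):
        if st[i,4]>60: print(c,"red",st[i].tolist(),onz(c,ce[i][1],ce[i][0],155))
    r0,r1,c0,c1=(164,202,335,346) if c=="top" else (255,295,298,340)
    for th in(45,55,65):
        m=np.zeros(V.shape,np.uint8); m[r0:r1,c0:c1]=V[r0:r1,c0:c1]<th
        n,l,st,ce=cv2.connectedComponentsWithStats(m,connectivity=4)
        for i in range(1,n):
            if st[i,4]>60:
                ys,xs=np.nonzero(l==i);p=np.array([onz(c,y,x,11.5)[:2] for y,x in zip(ys,xs)]).astype(np.float32);rr=cv2.minAreaRect(p)
                print(c,th,st[i].tolist(),p.mean(0),np.round(rr[0],1),np.round(rr[1],1),round(rr[2],1),cv2.fitLine(p,cv2.DIST_HUBER,0,.01,.01).ravel()[:2])
T,S=np.load("top2.npy"),np.load("scene2.npy")
a=cv2.resize(T[160:205,320:365],(400,400),interpolation=cv2.INTER_CUBIC)
b=cv2.resize(S[250:300,295:345],(400,400),interpolation=cv2.INTER_CUBIC)
cv2.imwrite("pics/c4.png",np.hstack([a,b]))
E
```

```text
top red [57, 122, 24, 24, 210] [645.4 589.1 155. ]
top red [132, 148, 16, 12, 119] [601.  399.1 155. ]
top red [351, 238, 17, 16, 215] [ 371.2 -180.   155. ]
top 55 [338, 169, 6, 27, 99] [ 564.35144 -164.26057] [ 562.4 -163.8] [14.8 77.2] 89.5 [0.9990143  0.04438938]
top 65 [338, 168, 7, 31, 135] [ 563.19556 -164.59926] [ 559.4 -165.3] [17.7 89.1] 89.6 [0.9977576  0.06693058]
scene red [216, 45, 33, 24, 568] [654.3 498.8 155. ]
scene red [221, 77, 16, 13, 153] [596.4 395.6 155. ]
scene red [143, 239, 33, 6, 90] [261.6   7.7 155. ]
scene red [238, 289, 22, 24, 431] [ 371.4 -181.5  155. ]
scene 45 [303, 266, 32, 22, 210] [ 561.7895  -166.36903] [ 559.1 -166.6] [91.3 20.2] 8.0 [0.99627084 0.08628079]
scene 55 [302, 266, 33, 24, 232] [ 560.2527  -166.81293] [ 557.7 -167.8] [97.8 22.6] 7.2 [0.9952212  0.09764618]
scene 65 [301, 265, 34, 25, 251] [ 559.50037 -166.84503] [ 557.7 -167.8] [97.8 22.6] 7.2 [0.99517274 0.09813879]
```

View pics/c4.png

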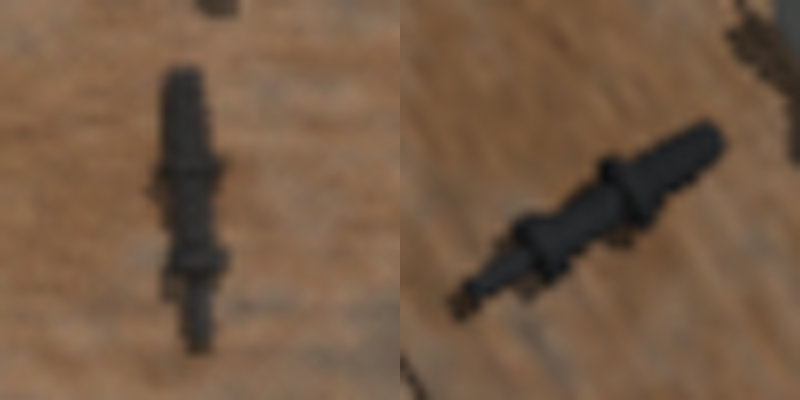

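The crops show the shaft free: in the top half it runs from (183,68) to (200,350) with collars at (188,170) and (193,260). In the scene half it runs from (712,130) to (460,305) with collars at (630,195) and (540,245).

```bash
python3 - <<'E'
from h import *
for c,A in(("top",[(167.65,340.6),(179.1,341.15),(189.25,341.7),(199.4,342.5)]),("scene",[(266.25,334),(274.4,323.75),(280.6,312.5),(288.1,302.5)])):
    print(c,[onz(c,*p,11.5)[:2].tolist() for p in A])
E
```

```text
top [[605.0, -164.5], [570.9, -165.8], [540.8, -167.2], [510.9, -169.3]]
scene [[605.9, -162.0], [573.0, -167.8], [541.4, -168.5], [511.4, -173.0]]
```

>>> {"api": "drive_tool", "payload": {
  "steps": [
    [-0.4, -4, 0, 0, 0, 0],
    [-0.9, -8.5, 0, 0, 0, 0],
    [-1.4, -13, 0, 0, 0, 0],
    [-1.9, -17.5, 0, 0, 0, 0],
    [-2.2, -22, 0, 0, 0, 0]
  ]
}}

```text
t: 11.7
tool_pos: [616.9, 173.2, 245.1]
tcp_rot: [0.002, -3.139, 0.001]
contact_force: [0.5, -0.5, -0.4]
opening: 0.998
grasp_force: 0.0
```

>>> {"api": "drive_tool", "payload": {
  "steps": [
    [-0.4, -4.5, 0, 0, 0, 0],
    [-0.9, -9, 0, 0, 0, 0],
    [-1.4, -13.5, 0, 0, 0, 0],
    [-1.9, -17.8, 0, 0, 0, 0],
    [-2.2, -22, 0, 0, 0, 0]
  ]
}}

```text
t: 12.2
tool_pos: [639.1, -46.7, 245.1]
tcp_rot: [0.001, -3.139, -0.001]
contact_force: [0.9, 0.0, -0.0]
opening: 1.005
grasp_force: 0.0
```

>>> {"api": "drive_tool", "payload": {
  "steps": [
    [-1, -4, 0, 0, 0, 1.5],
    [-2, -8, 0, 0, 0, 3],
    [-2.8, -11.4, 0, 0, 0, 4.4],
    [-2.8, -11.4, 4, 0, 0, 4.4],
    [-2.8, -11.4, 8, 0, 0, 4.4]
  ]
}}

```text
t: 12.7
tool_pos: [667.7, -160.3, 165.3]
tcp_rot: [0.122, 3.139, -0.0]
contact_force: [0.3, -0.1, -0.1]
opening: 1.002
grasp_force: 0.0
```

>>> {"api": "drive_tool", "payload": {
  "steps": [
    [0, 0, 3, 0, 0, 0],
    [0, 0, 6, 0, 0, 0],
    [0, 0, 8, 0, 0, 0],
    [0, 0, 9, 0, 0, 0],
    [0, 0, 9, 0, 0, 0]
  ]
}}

```text
t: 13.2
tool_pos: [666.4, -158.4, 74.4]
tcp_rot: [-0.119, -3.135, -0.002]
contact_force: [-0.1, 0.3, -0.6]
opening: 1.002
grasp_force: 0.0
```

```bash
python3 - <<'E'
from h import *
s=r.state();print(s["tool_pos"],s["tcp_rot"])
im=r.read_camera("scene"); cv2.imwrite("pics/c5.png",cv2.resize(im[180:300,290:450],None,fx=4.5,fy=4.5,interpolation=cv2.INTER_CUBIC))
E
```

```text
[ 666.42510047 -158.40544763   74.3514194 ] [-1.18606461e-01 -3.13485860e+00 -1.94355743e-03]
```

View pics/c5.png

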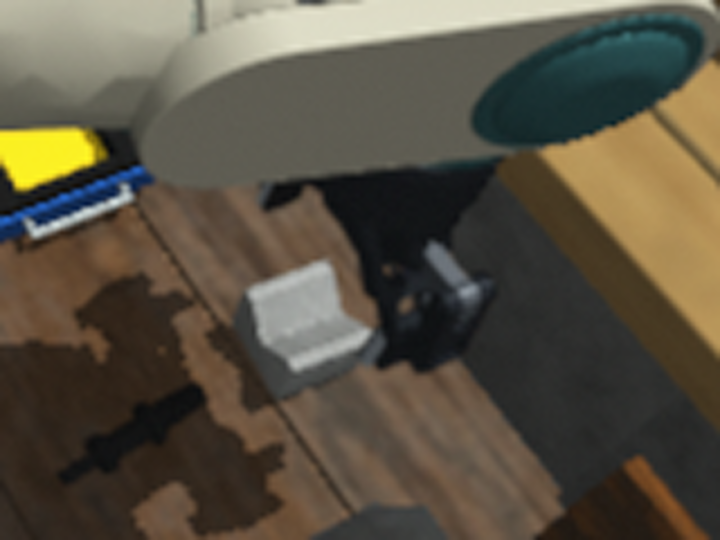

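The V-block (crop 310,320) lies between the two fingers, at about (285,190) and (420,350), so I go down and grip it.

>>> {"api": "drive_tool", "payload": {
  "steps": [
    [0, 0, 2, 0, 0, 0],
    [0, 0, 4, 0, 0, 0],
    [0, 0, 5.5, 0, 0, 0],
    [0, 0, 6, 0, 0, 0],
    [0, 0, 6, 0, 0, 0]
  ]
}}

```text
t: 13.75
tool_pos: [667.7, -158.8, 17.2]
tcp_rot: [-0.119, -3.139, -0.0]
contact_force: [-0.6, -0.2, 0.6]
opening: 0.997
grasp_force: 0.0
```

>>> {"api": "drive_tool", "payload": {
  "steps": [
    [0, 0, 0, 0, 0, 0],
    [0, 0, 0, 0, 0, 0],
    [0, 0, 0, 0, 0, 0],
    [0, 0, 0, 0, 0, 0],
    [0, 0, 0, 0, 0, 0]
  ],
  "hand": -1
}}

```text
t: 14.25
tool_pos: [668.6, -159.0, 19.0]
tcp_rot: [0.119, 3.137, -0.001]
contact_force: [-0.8, -0.2, 6.0]
opening: 0.57
grasp_force: 64.3
```

>>> {"api": "drive_tool", "payload": {
  "steps": [
    [0, 0, 0, 0, 0, 0],
    [0, 0, 0, 0, 0, 0],
    [0, 0, 0, 0, 0, 0]
  ]
}}

```text
t: 14.55
tool_pos: [668.6, -158.9, 19.0]
tcp_rot: [0.118, 3.137, -0.001]
contact_force: [-0.5, 0.3, 5.1]
opening: 0.572
grasp_force: 64.3
```

>>> {"api": "drive_tool", "payload": {
  "steps": [
    [0, 0, -2, 0, 0, 0],
    [0, 0, -5, 0, 0, 0],
    [0, 0, -8, 0, 0, 0],
    [0, 0, -8, 0, 0, 0]
  ]
}}

```text
t: 14.95
tool_pos: [669.6, -159.4, 101.9]
tcp_rot: [0.118, 3.132, -0.003]
contact_force: [1.3, -0.7, -3.2]
opening: 0.57
grasp_force: 63.7
```

>>> {"api": "drive_tool", "payload": {
  "steps": [
    [1.5, 3.5, 0, 0, 0, 0],
    [3.2, 7, 0, 0, 0, 0],
    [4.8, 11, 0, 0, 0, 0],
    [6.4, 14.5, 0, 0, 0, 0],
    [7.1, 16, 0, 0, 0, 0]
  ]
}}

```text
t: 15.45
tool_pos: [606.6, 9.3, 94.2]
tcp_rot: [-0.114, -3.135, -0.002]
contact_force: [-0.4, 0.3, -5.6]
opening: 0.568
grasp_force: 63.9
```

>>> {"api": "drive_tool", "payload": {
  "steps": [
    [0, 0, 2, 0, 0, 0],
    [0, 0, 3.5, 0, 0, 0],
    [0, 0, 3.5, 0, 0, 0],
    [0, 0, 3.5, 0, 0, 0]
  ]
}}

```text
t: 15.85
tool_pos: [608.6, 5.4, 61.1]
tcp_rot: [-0.12, -3.137, 0.0]
contact_force: [0.5, -0.2, -4.9]
opening: 0.574
grasp_force: 63.8
```

```bash
python3 - <<'E'
from h import *
s=r.state();print(s["tool_pos"],s["tcp_rot"])
for c in("scene","top"): 
    im=r.read_camera(c); np.save(c+"3.npy",im)
a=cv2.resize(np.load("scene3.npy")[150:260,240:370],None,fx=3.5,fy=3.5,interpolation=cv2.INTER_CUBIC)
cv2.imwrite("pics/c6.png",a)
E
```

```text
[608.55503887   5.43938084  61.06582557] [-1.20180979e-01 -3.13700967e+00  2.77887980e-05]
```

View pics/c6.png

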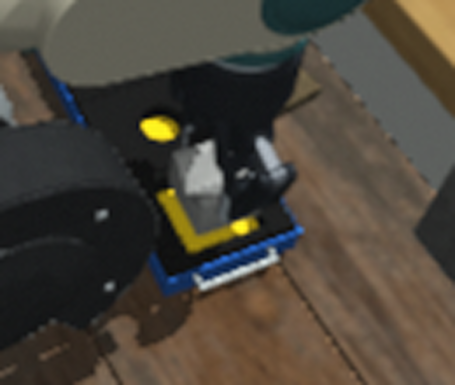

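The block (crop 200,185) hovers over the yellow pocket with a margin on its visible sides. Lower it.

>>> {"api": "drive_tool", "payload": {
  "steps": [
    [0, 0, 1, 0, 0, 0],
    [0, 0, 2, 0, 0, 0],
    [0, 0, 2.5, 0, 0, 0],
    [0, 0, 2.5, 0, 0, 0],
    [0, 0, 2.5, 0, 0, 0]
  ]
}}

```text
t: 16.45
tool_pos: [609.0, 6.1, 37.2]
tcp_rot: [-0.119, -3.139, -0.0]
contact_force: [-0.3, -0.1, -4.4]
opening: 0.57
grasp_force: 63.9
```

>>> {"api": "drive_tool", "payload": {
  "steps": [
    [0, 0, 0.1, 0, 0, 0],
    [0, 0, 0.2, 0, 0, 0],
    [0, 0, 0.2, 0, 0, 0],
    [0, 0, 0.2, 0, 0, 0]
  ]
}}

```text
t: 16.85
tool_pos: [609.0, 6.1, 35.4]
tcp_rot: [0.119, 3.139, 0.0]
contact_force: [0.2, 0.3, -6.1]
opening: 0.571
grasp_force: 63.9
```

>>> {"api": "drive_tool", "payload": {
  "steps": [
    [0, 0, 0.1, 0, 0, 0],
    [0, 0, 0.2, 0, 0, 0],
    [0, 0, 0.2, 0, 0, 0],
    [0, 0, 0.2, 0, 0, 0]
  ]
}}

```text
t: 17.25
tool_pos: [609.4, 6.1, 35.0]
tcp_rot: [0.119, 3.138, 0.0]
contact_force: [-5.2, 0.6, 5.9]
opening: 0.573
grasp_force: 65.0
```

>>> {"api": "drive_tool", "payload": {
  "steps": [
    [0, 0, 0, 0, 0, 0],
    [0, 0, 0, 0, 0, 0],
    [0, 0, 0, 0, 0, 0],
    [0, 0, 0, 0, 0, 0]
  ],
  "hand": 1
}}

```text
t: 17.65
tool_pos: [609.3, 6.1, 33.5]
tcp_rot: [0.119, 3.139, 0.0]
contact_force: [-0.4, 0.8, -0.1]
opening: 1.002
grasp_force: 0.0
```

>>> {"api": "drive_tool", "payload": {
  "steps": [
    [0, 0, -2, 0, 0, 0],
    [0, 0, -6, 0, 0, 0],
    [0, 0, -10, 0, 0, 0],
    [0, 0, -12, 0, 0, 0]
  ]
}}

```text
t: 18.05
tool_pos: [610.4, 6.0, 157.9]
tcp_rot: [0.118, 3.133, -0.0]
contact_force: [-0.3, -0.1, 0.8]
opening: 0.995
grasp_force: 0.0
```

>>> {"api": "drive_tool", "payload": {
  "steps": [
    [0, 0, 0, 0, 0, -4.4],
    [0, 0, 0, 0, 0, -4.4]
  ]
}}

```text
t: 18.25
tool_pos: [609.4, 6.1, 154.2]
tcp_rot: [-0.003, 3.14, 0.0]
contact_force: [-0.6, -0.4, -0.4]
opening: 1.001
grasp_force: 0.0
```

>>> {"api": "drive_tool", "payload": {
  "steps": [
    [0, -4, 0, 0, 0, 0],
    [0, -8.5, 0, 0, 0, 0],
    [0, -13, 0, 0, 0, 0],
    [0, -16.8, 0, 0, 0, 0]
  ],
  "hand": 0
}}

```text
t: 18.65
tool_pos: [608.6, -163.9, 152.2]
tcp_rot: [-0.002, -3.14, -0.001]
contact_force: [-0.1, 0.1, -0.0]
opening: 0.498
grasp_force: 0.0
```

>>> {"api": "drive_tool", "payload": {
  "steps": [
    [4, 0, 0, 0, 0, 0],
    [8, 0, 0, 0, 0, 0],
    [12, 0, 0, 0, 0, 0],
    [15.6, 0, 0, 0, 0, 0],
    [15.6, 0, 0, 0, 0, 0]
  ]
}}

```text
t: 19.15
tool_pos: [449.6, -161.7, 151.7]
tcp_rot: [-0.004, -3.138, -0.002]
contact_force: [-0.1, -0.2, -0.9]
opening: 0.497
grasp_force: 0.0
```

>>> {"api": "drive_tool", "payload": {
  "steps": [
    [0, 0, 3, 0, 0, 0],
    [0, 0, 6, 0, 0, 0],
    [0, 0, 9, 0, 0, 0],
    [0, 0, 9, 0, 0, 0],
    [0, 0, 9, 0, 0, 0]
  ]
}}

```text
t: 19.65
tool_pos: [453.4, -162.0, 63.4]
tcp_rot: [0.001, -3.141, -0.001]
contact_force: [0.4, -0.2, 0.7]
opening: 0.499
grasp_force: 0.0
```

```bash
python3 - <<'E'
from h import *
s=r.state();print(s["tool_pos"],s["opening"])
im=r.read_camera("scene"); a=im[230:350,220:350].copy()
for X in((*s["tool_pos"][:2],s["tool_pos"][2]),(452.5,-161.8,39)): 
    v,u=proj("scene",X); print(v,u)
cv2.imwrite("pics/c7.png",cv2.resize(np.hstack([a,im[150:270,240:370]]),None,fx=3,fy=4,interpolation=cv2.INTER_CUBIC))
E
```

```text
[ 453.43472072 -162.01554355   63.42477513] 0.49916351392844016
287.7 279.4
291.5 278.4
```

View pics/c7.png

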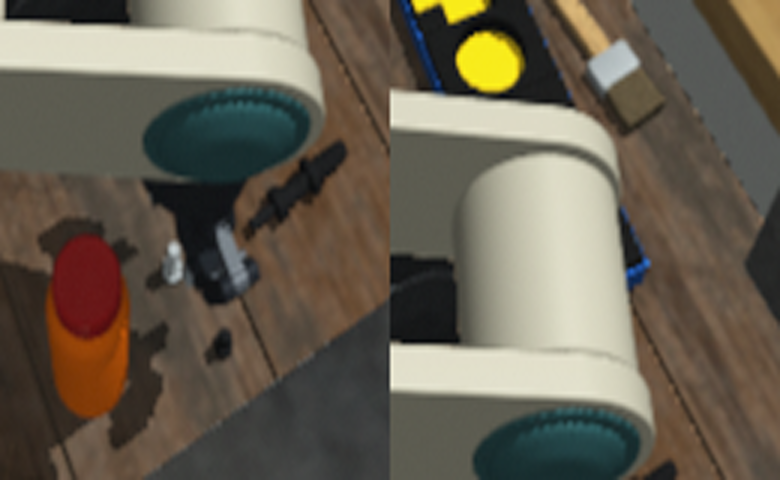

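The bolt (crop 173,262) is directly under the gripper, clear of the orange bottle and the black screw (218,345). Descend and grip.

>>> {"api": "drive_tool", "payload": {
  "steps": [
    [0, 0, 2, 0, 0, 0],
    [0, 0, 3.5, 0, 0, 0],
    [0, 0, 4.4, 0, 0, 0],
    [0, 0, 4.4, 0, 0, 0],
    [0, 0, 4.4, 0, 0, 0]
  ]
}}

```text
t: 20.2
tool_pos: [454.0, -162.4, 20.5]
tcp_rot: [-0.002, 3.14, -0.001]
contact_force: [0.5, -0.5, 0.6]
opening: 0.506
grasp_force: 0.0
```

>>> {"api": "drive_tool", "payload": {
  "steps": [
    [0, 0, 0, 0, 0, 0],
    [0, 0, 0, 0, 0, 0],
    [0, 0, 0, 0, 0, 0],
    [0, 0, 0, 0, 0, 0],
    [0, 0, 0, 0, 0, 0]
  ],
  "hand": -1
}}

```text
t: 20.7
tool_pos: [453.8, -162.2, 20.0]
tcp_rot: [-0.002, 3.14, -0.001]
contact_force: [0.2, 1.0, 5.2]
opening: 0.103
grasp_force: 57.9
```

>>> {"api": "drive_tool", "payload": {
  "steps": [
    [0, 0, 0, 0, 0, 0],
    [0, 0, 0, 0, 0, 0]
  ]
}}

```text
t: 20.9
tool_pos: [453.8, -162.2, 20.0]
tcp_rot: [-0.002, 3.14, -0.001]
contact_force: [-0.8, 0.6, 6.1]
opening: 0.103
grasp_force: 57.9
```

>>> {"api": "drive_tool", "payload": {
  "steps": [
    [0, 0, -2, 0, 0, 0],
    [0, 0, -6, 0, 0, 0],
    [0, 0, -10, 0, 0, 0],
    [0, 0, -13, 0, 0, 0]
  ]
}}

```text
t: 21.3
tool_pos: [453.4, -162.2, 151.5]
tcp_rot: [-0.002, 3.14, -0.001]
contact_force: [0.8, -1.1, -0.5]
opening: 0.107
grasp_force: 57.6
```

>>> {"api": "drive_tool", "payload": {
  "steps": [
    [-3, 0, 0, 0, 0, 0],
    [-7, 0, 0, 0, 0, 0],
    [-11, 0, 0, 0, 0, 0],
    [-15, 0, 0, 0, 0, 0],
    [-16.2, 0, 0, 0, 0, 0]
  ]
}}

```text
t: 21.8
tool_pos: [617.2, -161.4, 147.2]
tcp_rot: [0.003, -3.14, -0.001]
contact_force: [-0.4, -0.7, -0.2]
opening: 0.101
grasp_force: 57.6
```

>>> {"api": "drive_tool", "payload": {
  "steps": [
    [0, 3, 0, 0, 0, 0],
    [0, 7, 0, 0, 0, 0],
    [0, 11, 0, 0, 0, 0],
    [0, 15, 0, 0, 0, 0],
    [0, 19, 0, 0, 0, 0]
  ]
}}

```text
t: 22.3
tool_pos: [614.5, 29.5, 148.6]
tcp_rot: [0.001, -3.141, 0.0]
contact_force: [0.4, 0.1, -0.8]
opening: 0.104
grasp_force: 57.6
```

>>> {"api": "drive_tool", "payload": {
  "steps": [
    [0, 3, 0, 0, 0, 0],
    [0, 5.8, 0, 0, 0, 0],
    [0, 5.8, 4, 0, 0, 0],
    [0, 5.8, 7, 0, 0, 0],
    [0, 5.8, 7, 0, 0, 0]
  ]
}}

```text
t: 22.8
tool_pos: [611.6, 86.0, 73.3]
tcp_rot: [0.002, -3.131, 0.001]
contact_force: [-0.5, -0.2, -0.9]
opening: 0.106
grasp_force: 57.6
```

```bash
python3 - <<'E'
from h import *
s=r.state();print(s["tool_pos"],s["opening"])
im=r.read_camera("scene"); im2=r.read_camera("top")
cv2.imwrite("pics/c8.png",np.hstack([cv2.resize(im[140:240,230:330],(400,400),interpolation=cv2.INTER_CUBIC),cv2.resize(im2[130:190,260:320],(400,400),interpolation=cv2.INTER_CUBIC)]))
E
```

```text
[611.58847138  86.03587638  73.2860746 ] 0.10639183633297199
```

View pics/c8.png

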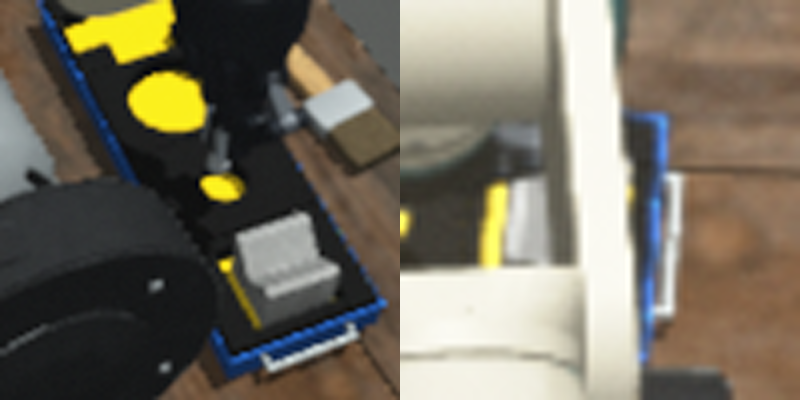

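The bolt (left crop 218,150) stands over the small hole (222,187). The V-block sits in the square nest at (285,255), and I will check its seating later. Lower the bolt.

>>> {"api": "drive_tool", "payload": {
  "steps": [
    [0, 0, 1.5, 0, 0, 0],
    [0, 0, 3, 0, 0, 0],
    [0, 0, 4, 0, 0, 0],
    [0, 0, 4.3, 0, 0, 0],
    [0, 0, 4.3, 0, 0, 0]
  ]
}}

```text
t: 23.4
tool_pos: [615.0, 86.0, 36.2]
tcp_rot: [0.002, -3.142, -0.0]
contact_force: [0.0, -0.3, -0.2]
opening: 0.107
grasp_force: 57.5
```

>>> {"api": "drive_tool", "payload": {
  "steps": [
    [0, 0, 0.1, 0, 0, 0],
    [0, 0, 0.2, 0, 0, 0],
    [0, 0, 0.2, 0, 0, 0],
    [0, 0, 0.2, 0, 0, 0]
  ]
}}

```text
t: 23.8
tool_pos: [615.5, 86.1, 36.0]
tcp_rot: [-0.002, 3.14, 0.0]
contact_force: [-3.5, -1.0, 9.4]
opening: 0.1
grasp_force: 58.4
```

>>> {"api": "drive_tool", "payload": {
  "steps": [
    [0, 0, 0, 0, 0, 0],
    [0, 0, 0, 0, 0, 0],
    [0, 0, 0, 0, 0, 0],
    [0, 0, 0, 0, 0, 0]
  ],
  "hand": 0
}}

```text
t: 24.2
tool_pos: [614.8, 86.1, 33.9]
tcp_rot: [0.002, -3.141, -0.0]
contact_force: [0.5, 0.6, -0.8]
opening: 0.504
grasp_force: 0.0
```

>>> {"api": "drive_tool", "payload": {
  "steps": [
    [0, 0, -2, 0, 0, 0],
    [0, 0, -6, 0, 0, 0],
    [0, 0, -10, 0, 0, 0],
    [0, 0, -12, 0, 0, 0]
  ]
}}

```text
t: 24.6
tool_pos: [616.2, 86.2, 158.7]
tcp_rot: [-0.002, 3.136, 0.001]
contact_force: [0.3, 1.2, 0.8]
opening: 0.5
grasp_force: 0.0
```

>>> {"api": "drive_tool", "payload": {
  "steps": [
    [0.5, -4, 0, 0, 0, 0],
    [1, -8, 0, 0, 0, 0],
    [2, -12, 0, 0, 0, 0],
    [3, -16, 0, 0, 0, 0],
    [4, -20, 0, 0, 0, 0]
  ]
}}

```text
t: 25.1
tool_pos: [574.5, -115.4, 154.1]
tcp_rot: [0.002, -3.142, -0.0]
contact_force: [0.4, -0.1, 0.1]
opening: 0.503
grasp_force: 0.0
```

>>> {"api": "drive_tool", "payload": {
  "steps": [
    [0.5, -2, 0, 0, 0, -1.5],
    [1, -4, 0, 0, 0, -3],
    [1.5, -5.3, 0, 0, 0, -4.5],
    [1.5, -5.3, 0, 0, 0, -4.5],
    [1.5, -5.3, 0, 0, 0, -4.5]
  ]
}}

```text
t: 25.6
tool_pos: [560.3, -166.7, 154.2]
tcp_rot: [-0.123, 3.139, 0.001]
contact_force: [0.5, -0.1, 0.4]
opening: 0.502
grasp_force: 0.0
```

```bash
python3 - <<'E'
from h import *
s=r.state();print(s["tool_pos"],s["tcp_rot"],s["opening"])
im=r.read_camera("scene"); im2=r.read_camera("top")
cv2.imwrite("pics/c9.png",np.hstack([cv2.resize(im[150:235,250:335],(400,400),interpolation=cv2.INTER_CUBIC),cv2.resize(im2[140:190,245:295],(400,400),interpolation=cv2.INTER_CUBIC)]))
E
```

```text
[ 560.28139929 -166.68639885  154.17925979] [-1.23487169e-01  3.13915835e+00  7.14395035e-04] 0.5021935385504637
```

View pics/c9.png

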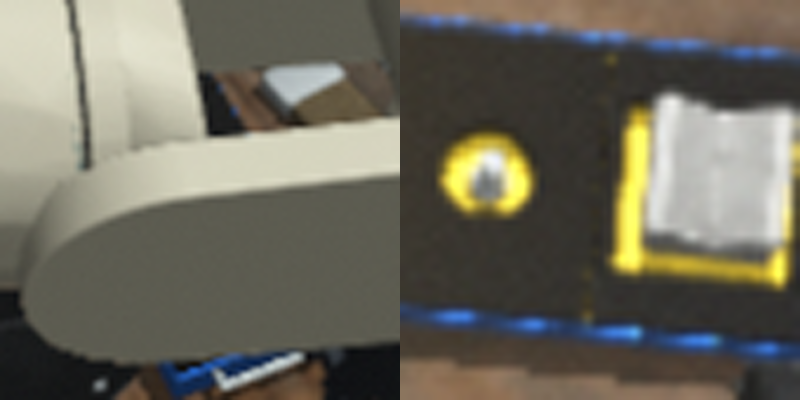

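The bolt stands upright in the middle of the small hole (right crop 488,178). The V-block is level inside the square pocket, with yellow showing on all visible sides (720,185). Next is the shaft.

>>> {"api": "drive_tool", "payload": {
  "steps": [
    [0, 0, 4, 0, 0, 0],
    [0, 0, 8, 0, 0, 0],
    [0, 0, 11, 0, 0, 0],
    [0, 0, 13, 0, 0, 0],
    [0, 0, 13, 0, 0, 0]
  ]
}}

```text
t: 26.2
tool_pos: [558.4, -165.3, 20.7]
tcp_rot: [0.126, -3.133, -0.004]
contact_force: [-0.8, 0.9, -0.2]
opening: 0.498
grasp_force: 0.0
```

>>> {"api": "drive_tool", "payload": {
  "steps": [
    [0, 0, 1, 0, 0, 0],
    [0, 0, 1.8, 0, 0, 0],
    [0, 0, 2, 0, 0, 0],
    [0, 0, 2, 0, 0, 0],
    [0, 0, 2, 0, 0, 0]
  ]
}}

```text
t: 26.7
tool_pos: [560.6, -167.1, 4.9]
tcp_rot: [-0.125, 3.138, -0.0]
contact_force: [-0.6, -0.1, 0.3]
opening: 0.502
grasp_force: 0.0
```

>>> {"api": "drive_tool", "payload": {
  "steps": [
    [0, 0, 0, 0, 0, 0],
    [0, 0, 0, 0, 0, 0],
    [0, 0, 0, 0, 0, 0],
    [0, 0, 0, 0, 0, 0],
    [0, 0, 0, 0, 0, 0]
  ],
  "hand": -1
}}

```text
t: 27.2
tool_pos: [560.7, -167.3, 4.9]
tcp_rot: [-0.125, 3.138, -0.001]
contact_force: [0.2, -1.0, 3.4]
opening: 0.197
grasp_force: 57.1
```

>>> {"api": "drive_tool", "payload": {
  "steps": [
    [0, 0, 0, 0, 0, 0],
    [0, 0, -1, 0, 0, 0],
    [0, 0, -3, 0, 0, 0],
    [0, 0, -3, 0, 0, 0]
  ]
}}

```text
t: 27.6
tool_pos: [561.5, -167.2, 36.9]
tcp_rot: [-0.125, 3.136, -0.002]
contact_force: [0.3, 0.0, -0.2]
opening: 0.194
grasp_force: 57.3
```

```bash
python3 - <<'E'
from h import *
s=r.state();print(s["tool_pos"],s["tcp_rot"],s["opening"])
im=r.read_camera("scene"); im2=r.read_camera("top")
cv2.imwrite("pics/c10.png",np.hstack([cv2.resize(im[230:310,290:370],(400,400),interpolation=cv2.INTER_CUBIC),cv2.resize(im2[150:210,310:370],(400,400),interpolation=cv2.INTER_CUBIC)]))
E
```

```text
[ 561.47235932 -167.15441124   36.88491349] [-1.25280112e-01  3.13550643e+00 -1.64206178e-03] 0.19428507952330687
```

View pics/c10.png

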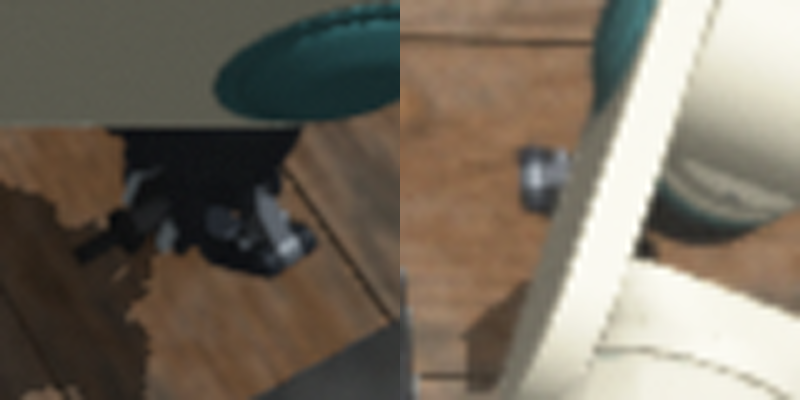

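The shaft is held and lifted. Its lower end is at left crop (80,252) and its lower collar at (125,225), just outside the finger. I work out its offset in the grip from these.

```bash
python3 - <<'E'
from h import *
for z in(41.5,43.5,45.5):
    e=onz("scene",280.4,306,z)[:2];c=onz("scene",275,315,z)[:2];t=np.array([561.47,-167.15]);a=np.array([.997,.0785]);n=np.array([-.0785,.997])
    print(z,e,c,"end/collar along axis rel tool",(e-t)@a,(c-t)@a,(e-t)@n,(c-t)@n)
for c in("scene","top"):
    r.read_camera(c); print(c,[(x["conf"],x["point"],onz(c,*x["point"],43.5)) for x in r.tip_of(c,"shaft")])
E
```

```text
41.5 [ 519.3 -168.8] [ 544.1 -167.4] end/collar along axis rel tool -42.17301500000007 -17.337515000000007 1.665295 1.1142950000000005
43.5 [ 518.7 -169.3] [ 543.4 -167.9] end/collar along axis rel tool -42.810464999999986 -18.07466500000005 1.2138949999999928 0.6707450000000038
45.5 [ 518.1 -169.8] [ 542.7 -168.4] end/collar along axis rel tool -43.447915 -18.81181499999998 0.7624949999999945 0.22719499999999856
scene [(0.53, [269.9, 321.0], array([ 562.1, -163.9,   43.5]))]
top []
```

>>> {"api": "drive_tool", "payload": {
  "steps": [
    [0, 0, -3, 0, 0, 0],
    [0, 0, -6, 0, 0, 3],
    [0, 0, -9, 0, 0, 6],
    [0, 0, -10, 0, 0, 8.9],
    [0, 0, -10, 0, 0, 8.9]
  ]
}}

```text
t: 28.4
tool_pos: [561.0, -167.2, 136.0]
tcp_rot: [0.119, 3.136, -0.001]
contact_force: [0.3, 0.9, -2.4]
opening: 0.199
grasp_force: 57.4
```

>>> {"api": "drive_tool", "payload": {
  "steps": [
    [-2, 2, 0, 0, 0, 0],
    [-4, 6, 0, 0, 0, 0],
    [-5, 10, 0, 0, 0, 0],
    [-5, 14, 0, 0, 0, 0],
    [-5, 18, 0, 0, 0, 0]
  ]
}}

```text
t: 28.9
tool_pos: [623.0, 10.3, 131.8]
tcp_rot: [-0.116, -3.136, -0.0]
contact_force: [1.9, 0.2, -1.2]
opening: 0.195
grasp_force: 57.4
```

>>> {"api": "drive_tool", "payload": {
  "steps": [
    [0, 4, 0, 0, 0, 0],
    [0.1, 8, 0, 0, 0, 0],
    [0.2, 12, 0, 0, 0, 0],
    [0.4, 16, 0, 0, 0, 0],
    [0.5, 20, 0, 0, 0, 0]
  ]
}}

```text
t: 29.4
tool_pos: [632.9, 210.0, 131.9]
tcp_rot: [-0.116, -3.136, 0.001]
contact_force: [0.7, -0.5, -0.7]
opening: 0.195
grasp_force: 57.4
```

>>> {"api": "drive_tool", "payload": {
  "steps": [
    [1, 3, 0, 0, 0, 0],
    [1.2, 3.8, 3, 0, 0, 0],
    [1.2, 3.8, 6, 0, 0, 0],
    [1.2, 3.8, 8, 0, 0, 0],
    [1.2, 3.8, 8, 0, 0, 0]
  ]
}}

```text
t: 29.9
tool_pos: [621.6, 246.5, 47.8]
tcp_rot: [-0.116, -3.13, 0.006]
contact_force: [-0.2, 0.5, -1.3]
opening: 0.196
grasp_force: 57.4
```

>>> {"api": "drive_tool", "payload": {
  "steps": [
    [0, 0, 0, 0, 0, 0],
    [0, 0, 0, 0, 0, 0]
  ]
}}

```text
t: 30.1
tool_pos: [625.5, 247.5, 55.8]
tcp_rot: [0.118, 3.137, 0.001]
contact_force: [0.3, 0.5, -1.0]
opening: 0.192
grasp_force: 57.4
```

```bash
python3 - <<'E'
from h import *
s=r.state();print(s["tool_pos"],s["tcp_rot"],s["opening"])
im=r.read_camera("scene"); im2=r.read_camera("top")
cv2.imwrite("pics/c11.png",np.hstack([cv2.resize(im[110:190,220:300],(400,400),interpolation=cv2.INTER_CUBIC),cv2.resize(im2[125:185,170:230],(400,400),interpolation=cv2.INTER_CUBIC)]))
t=s["tool_pos"];a=np.array([.997,-.0767,0])
for d in(-45,45):
    for z in(14,):
        print(d,[int(v) for v in proj("scene",t+a*(d+1.5)+[0,0,7])],[int(v) for v in proj("top",t+a*(d+1.5)+[0,0,7])])
    print("nest end",proj("scene",np.array([626.5,247.1,30])+a*d/45*49),proj("top",np.array([626.5,247.1,30])+a*d/45*49))
E
```

```text
[625.497495   247.47234611  55.79397271] [1.18280804e-01 3.13721895e+00 1.39665232e-03] 0.19245949347211883
-45 [140, 247] [168, 197]
nest end (np.float64(148.5), np.float64(246.1)) (np.float64(172.0), np.float64(198.3))
45 [131, 276] [137, 201]
nest end (np.float64(138.7), np.float64(276.6)) (np.float64(139.1), np.float64(202.1))
```

View pics/c11.png

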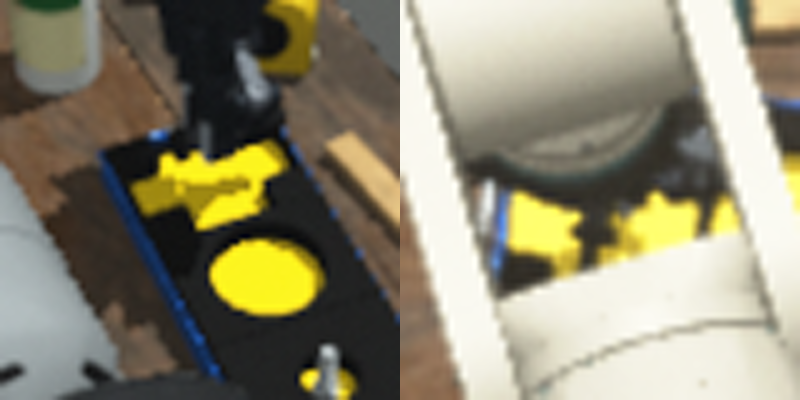

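The fingers (left crop 215,120) are over the cross-shaped pocket (210,180), and the shaft's shadow lies along its long axis. The bolt is upright at (328,370). Lower gently.

>>> {"api": "drive_tool", "payload": {
  "steps": [
    [0, 0, 1, 0, 0, 0],
    [0, 0, 2, 0, 0, 0],
    [0, 0, 3, 0, 0, 0],
    [0, 0, 3.2, 0, 0, 0],
    [0, 0, 3.2, 0, 0, 0]
  ]
}}

```text
t: 30.7
tool_pos: [624.5, 247.3, 21.7]
tcp_rot: [-0.119, -3.138, 0.0]
contact_force: [-0.2, -0.2, -1.2]
opening: 0.197
grasp_force: 57.4
```

>>> {"api": "drive_tool", "payload": {
  "steps": [
    [0, 0, 0.1, 0, 0, 0],
    [0, 0, 0.2, 0, 0, 0],
    [0, 0, 0.2, 0, 0, 0],
    [0, 0, 0.2, 0, 0, 0]
  ]
}}

```text
t: 31.1
tool_pos: [624.9, 247.4, 20.9]
tcp_rot: [0.119, 3.139, 0.0]
contact_force: [-0.9, -0.8, 3.7]
opening: 0.195
grasp_force: 58.2
```

Contact at floor height. Release with a partial opening.

>>> {"api": "drive_tool", "payload": {
  "steps": [
    [0, 0, 0, 0, 0, 0],
    [0, 0, 0, 0, 0, 0],
    [0, 0, 0, 0, 0, 0],
    [0, 0, 0, 0, 0, 0]
  ],
  "hand": -0.15
}}

```text
t: 31.5
tool_pos: [624.7, 247.3, 20.1]
tcp_rot: [-0.119, -3.139, -0.0]
contact_force: [0.5, -0.5, -0.4]
opening: 0.423
grasp_force: 0.0
```

>>> {"api": "drive_tool", "payload": {
  "steps": [
    [0, 0, -1, 0, 0, 0],
    [0, 0, -3, 0, 0, 0],
    [0, 0, -7, 0, 0, 0],
    [0, 0, -11, 0, 0, 0],
    [0, 0, -15, 0, 0, 0]
  ]
}}

```text
t: 32.0
tool_pos: [624.6, 247.3, 172.8]
tcp_rot: [0.119, 3.139, 0.001]
contact_force: [0.2, -0.7, 0.6]
opening: 0.424
grasp_force: 0.0
```

>>> {"api": "drive_tool", "payload": {
  "steps": [
    [0, 0, -4, 0, 0, -4.4],
    [0, 0, -8, 0, 0, -4.4],
    [0, 0, -8, 0, 0, -4.4]
  ],
  "hand": 1
}}

```text
t: 32.3
tool_pos: [626.3, 247.9, 259.7]
tcp_rot: [-0.002, 3.129, 0.007]
contact_force: [-0.1, 0.3, 1.5]
opening: 0.916
grasp_force: 0.0
```

>>> {"api": "drive_tool", "payload": {
  "steps": [
    [1, 4, 0, 0, 0, 0],
    [2, 8, 0, 0, 0, 0],
    [3, 12, 0, 0, 0, 0],
    [3, 14.7, 0, 0, 0, 0],
    [3, 14.7, 0, 0, 0, 0]
  ]
}}

```text
t: 32.8
tool_pos: [593.0, 398.0, 249.6]
tcp_rot: [0.009, -3.141, -0.001]
contact_force: [1.3, 0.1, 0.3]
opening: 1.0
grasp_force: 0.0
```

```bash
python3 - <<'E'
from h import *
s=r.state();print(s["tool_pos"],s["tcp_rot"],s["opening"])
a=np.array([.997,-.0767]);n=np.array([.0767,.997]);o=np.array([626.5,247.1])
for c in("scene","top"):
    im=r.read_camera(c);np.save(c+"4.npy",im)
    V=im.max(2); g=[]
    for v in range(-36,37,6):   # across
        row=""
        for u in range(-54,55,4):
            y,x=proj(c,(*(o+a*u+n*v),18)); b=cv2.getRectSubPix(im,(1,1),(float(x),float(y)))[0,0].astype(int)
            row+="Y" if b[1]>110 and b[0]<90 else ("y" if b[1]>60 and b[0]<50 else ".")
        g.append(row)
    print(c);print("\n".join(g))
    for l in("shaft","oil_bottle"): print(l,[(q["conf"],onz(c,*q["point"],25.5 if l=="shaft" else 0)) for q in r.tip_of(c,l)])
    h=cv2.cvtColor(im,cv2.COLOR_BGR2HSV).astype(int);H,S,Vv=h[...,0],h[...,1],h[...,2]
    m=(((H<5)|(H>174))&(S>170)&(Vv>120)).astype(np.uint8)
    k,l,st,ce=cv2.connectedComponentsWithStats(m)
    print([(st[i].tolist(),onz(c,ce[i][1],ce[i][0],155)) for i in range(1,k) if st[i,4]>60])
E
```

```text
[592.97392397 397.95196173 249.6170729 ] [ 8.87578317e-03 -3.14073694e+00 -7.15285557e-04] 0.9997699908451522
scene
............................
........yYYYYYYYYYYy........
........yYYYYYYYYYYY........
.........YYYYYYYYYYYY.......
........yYYYYYYYYYYYYy......
..yYYYYyyyYYYYYy.yYYYYyYYy..
...YYYYy....................
............................
..yYYYYYy..y.yyy......yy....
...yYyyYYyYYYYYYYyyyy.yyyy..
........YYYYYYYYYYYY........
........yYYYYYYYYYYY........
.........YYYYYYYYYYY........
shaft [(0.53, array([627.1, 252.1,  25.5]))]
oil_bottle [(0.93, array([ 375. , -183.2,    0. ])), (0.87, array([585.5, 407.2,  -0. ]))]
[([216, 45, 33, 24, 543], array([655. , 498.3, 155. ])), ([221, 77, 16, 13, 153], array([596.8, 395.3, 155. ])), ([143, 239, 33, 6, 88], array([261.7,   7.5, 155. ])), ([238, 289, 22, 24, 430], array([ 371.4, -181.5,  155. ]))]
top
.......yY.........YYy.......
........Y.........YYy.......
.......yY.........YYy.......
........Y.........YYYY...y..
..Y...........YYYY.......Yy.
..Y...YYYYYYYYYyyyyYYYYYYYy.
...YYYyy.................yy.
..YYYYYyy.....yy..yYYYYYYYY.
..Y...YYYYY...Y.YY.......Yy.
..YYYYYYY..........YYYYYYYy.
...yy.y.Y.........YYyyy.....
........Y.........YYy.......
........Y..........Yy.......
shaft [(0.48, array([622.5, 240.4,  25.5])), (0.37, array([621.9, 165.3,  25.5]))]
oil_bottle [(0.95, array([ 377.7, -172.6,    0. ])), (0.59, array([597.1, 395.2,   0. ]))]
[([57, 121, 25, 26, 225], array([645.7, 588.5, 155. ])), ([132, 147, 16, 13, 116], array([601.4, 399.3, 155. ])), ([351, 238, 17, 16, 213], array([ 371.4, -180.1,  155. ]))]
```

The sampled grid shows the dark shaft along the middle of the long pocket, with yellow on both sides. The bottle is still at (595,395). Grip it.

>>> {"api": "drive_tool", "payload": {
  "steps": [
    [0, 0, 3, 0, 0, 0],
    [0, 0, 7, 0, 0, 0],
    [0, 0, 11, 0, 0, 0],
    [0, 0, 14, 0, 0, 0],
    [0, 0, 15.3, 0, 0, 0]
  ]
}}

```text
t: 33.6
tool_pos: [593.5, 392.6, 93.3]
tcp_rot: [-0.0, -3.137, 0.005]
contact_force: [0.2, -0.1, -0.9]
opening: 0.996
grasp_force: 0.0
```

>>> {"api": "drive_tool", "payload": {
  "steps": [
    [0, 0, 0, 0, 0, 0],
    [0, 0, 0, 0, 0, 0]
  ]
}}

```text
t: 33.8
tool_pos: [595.5, 394.4, 99.7]
tcp_rot: [-0.001, 3.139, 0.003]
contact_force: [0.2, -0.8, 0.7]
opening: 0.998
grasp_force: 0.0
```

>>> {"api": "drive_tool", "payload": {
  "steps": [
    [0, 0, 0, 0, 0, 0],
    [0, 0, 0, 0, 0, 0],
    [0, 0, 0, 0, 0, 0],
    [0, 0, 0, 0, 0, 0],
    [0, 0, 0, 0, 0, 0]
  ],
  "hand": -1
}}

```text
t: 34.3
tool_pos: [595.3, 395.0, 99.9]
tcp_rot: [-0.002, 3.138, 0.004]
contact_force: [1.2, -0.1, 5.8]
opening: 0.621
grasp_force: 63.3
```

>>> {"api": "drive_tool", "payload": {
  "steps": [
    [0, 0, -2, 0, 0, 0],
    [0, 0, -5, 0, 0, 0],
    [0, 0, -8, 0, 0, 0],
    [0, 0, -8, 0, 0, 0]
  ]
}}

```text
t: 34.7
tool_pos: [596.1, 395.2, 183.2]
tcp_rot: [-0.002, 3.134, 0.007]
contact_force: [-0.1, 1.3, -1.3]
opening: 0.613
grasp_force: 64.1
```

>>> {"api": "drive_tool", "payload": {
  "steps": [
    [-0.5, -3, 0, 0, 0, 0],
    [-1, -7, 0, 0, 0, 0],
    [-1.5, -11, 0, 0, 0, 0],
    [-2, -15, 0, 0, 0, 0],
    [-2.5, -18.5, 0, 0, 0, 0]
  ]
}}

```text
t: 35.2
tool_pos: [619.1, 207.2, 174.9]
tcp_rot: [0.001, -3.139, 0.002]
contact_force: [0.4, 0.6, -2.9]
opening: 0.614
grasp_force: 64.1
```

>>> {"api": "drive_tool", "payload": {
  "steps": [
    [0, -2.5, 0, 0, 0, 0],
    [0, -4.2, 0, 0, 0, 0],
    [0, -4.2, 2, 0, 0, 0],
    [0, -4.2, 4, 0, 0, 0],
    [0, -4.2, 4, 0, 0, 0]
  ]
}}

```text
t: 35.7
tool_pos: [617.6, 167.2, 132.3]
tcp_rot: [0.002, -3.134, 0.002]
contact_force: [-0.4, -0.8, -3.7]
opening: 0.616
grasp_force: 64.1
```

>>> {"api": "drive_tool", "payload": {
  "steps": [
    [0, 0, 0, 0, 0, 0],
    [0, 0, 0, 0, 0, 0]
  ]
}}

```text
t: 35.9
tool_pos: [620.2, 167.8, 138.5]
tcp_rot: [-0.003, 3.14, 0.001]
contact_force: [0.4, 0.1, -2.4]
opening: 0.616
grasp_force: 64.1
```

```bash
python3 - <<'E'
from h import *
s=r.state();t=s["tool_pos"];print(t,s["tcp_rot"],s["opening"])
for c in("scene","top"):
    im=r.read_camera(c)
    h=cv2.cvtColor(im,cv2.COLOR_BGR2HSV).astype(int);H,S,Vv=h[...,0],h[...,1],h[...,2]
    m=(((H<5)|(H>174))&(S>170)&(Vv>100)).astype(np.uint8)
    k,l,st,ce=cv2.connectedComponentsWithStats(m)
    print([(st[i].tolist(),onz(c,ce[i][1],ce[i][0],155+t[2]-100)) for i in range(1,k) if st[i,4]>30])
    for l in("oil_bottle",): print(l,[(q["conf"],q["point"],onz(c,*q["point"],t[2]-100)) for q in r.tip_of(c,l)])
E
```

```text
[620.23624386 167.83648619 138.51755164] [-2.77004469e-03  3.13981286e+00  7.57770716e-04] 0.6161602401678477
[([268, 117, 8, 16, 66], array([605.6, 161.8, 193.5])), ([143, 240, 33, 5, 79], array([266. , -15.9, 193.5])), ([238, 289, 22, 25, 457], array([ 366.1, -193.2,  193.5]))]
oil_bottle [(0.76, [156.5, 271.5], array([625.1, 184.3,  38.5])), (0.76, [322.2, 249.0], array([ 365.3, -190.5,   38.5]))]
[([57, 102, 55, 51, 1648], array([655.5, 533.9, 193.5])), ([350, 238, 18, 16, 225], array([ 369. , -169.8,  193.5]))]
oil_bottle [(0.95, [248.7, 343.6], array([ 367.2, -165.5,   38.5])), (0.56, [157.3, 227.1], array([621.2, 169.1,  38.5]))]
```

>>> {"api": "drive_tool", "payload": {
  "steps": [
    [0, 0, 0.7, 0, 0, 0],
    [0, 0, 1.4, 0, 0, 0],
    [0, 0, 2, 0, 0, 0],
    [0, 0, 2, 0, 0, 0],
    [0, 0, 2, 0, 0, 0]
  ]
}}

```text
t: 36.6
tool_pos: [619.7, 167.3, 116.8]
tcp_rot: [0.002, -3.141, 0.0]
contact_force: [0.5, 0.1, -2.3]
opening: 0.614
grasp_force: 64.1
```

>>> {"api": "drive_tool", "payload": {
  "steps": [
    [0, 0, 0.1, 0, 0, 0],
    [0, 0, 0.2, 0, 0, 0],
    [0, 0, 0.3, 0, 0, 0],
    [0, 0, 0.3, 0, 0, 0]
  ]
}}

```text
t: 37.0
tool_pos: [620.4, 167.4, 115.9]
tcp_rot: [-0.002, 3.139, 0.001]
contact_force: [-1.9, -0.6, 5.1]
opening: 0.618
grasp_force: 64.9
```

Contact at floor height (about 115.9). Release and rise.

>>> {"api": "drive_tool", "payload": {
  "steps": [
    [0, 0, 0, 0, 0, 0],
    [0, 0, 0, 0, 0, 0],
    [0, 0, 0, 0, 0, 0],
    [0, 0, 0, 0, 0, 0],
    [0, 0, 0, 0, 0, 0]
  ],
  "hand": 1
}}

```text
t: 37.5
tool_pos: [619.8, 167.3, 114.1]
tcp_rot: [0.002, -3.141, -0.0]
contact_force: [0.2, -0.6, 0.4]
opening: 1.0
grasp_force: 0.0
```

>>> {"api": "drive_tool", "payload": {
  "steps": [
    [0, 0, -2, 0, 0, 0],
    [0, 0, -6, 0, 0, 0],
    [0, 0, -10, 0, 0, 0],
    [0, 0, -14, 0, 0, 0],
    [0, 0, -18, 0, 0, 0]
  ]
}}

```text
t: 38.0
tool_pos: [619.5, 167.3, 296.0]
tcp_rot: [-0.002, 3.141, 0.0]
contact_force: [2.0, -0.1, -0.1]
opening: 1.0
grasp_force: 0.0
```

>>> {"api": "drive_tool", "payload": {
  "steps": [
    [0, 0, -4, 0, 0, 0],
    [0, 0, -8, 0, 0, 0],
    [0, -4, -10, 0, 0, 0],
    [0, -8, -10, 0, 0, 0],
    [0, -12, -10, 0, 0, 0]
  ]
}}

```text
t: 38.5
tool_pos: [620.0, 46.2, 395.2]
tcp_rot: [-0.003, 3.14, 0.0]
contact_force: [1.0, 0.3, -0.9]
opening: 0.997
grasp_force: 0.0
```

>>> {"api": "drive_tool", "payload": {
  "steps": [
    [0, -4, 0, 0, 0, 0],
    [0, -8, 0, 0, 0, 0],
    [0, -12, 0, 0, 0, 0],
    [0, -16, 0, 0, 0, 0],
    [0, -16, 0, 0, 0, 0]
  ]
}}

```text
t: 39.0
tool_pos: [619.7, -117.4, 393.4]
tcp_rot: [-0.008, -3.14, 0.001]
contact_force: [0.2, 0.1, -0.9]
opening: 1.001
grasp_force: 0.0
```

```bash
python3 - <<'E'
from h import *
print(r.state()["tool_pos"])
im=r.read_camera("scene"); im2=r.read_camera("top")
cv2.imwrite("pics/fin.png",np.hstack([cv2.resize(im[95:225,225:345],(400,433),interpolation=cv2.INTER_CUBIC),cv2.resize(im2[110:240,185:305],(400,433),interpolation=cv2.INTER_CUBIC)]))
E
```

```text
[ 619.69449135 -117.41117677  393.40535306]
```

```bash
ls -1 pics | wc -l
```

```text
15
```

I have viewed all 14 pictures, so I check the result by numbers.

```bash
python3 - <<'E'
from h import *
a=np.array([.997,-.0767]);n=np.array([.0767,.997]);o=np.array([626.5,247.1])
def grid(im,c,o,us,vs,z):
    for v in vs:
        row=""
        for u in us:
            y,x=proj(c,(*(o+a*u+n*v),z)); b=cv2.getRectSubPix(im,(1,1),(float(x),float(y)))[0,0].astype(int)
            row+="Y" if b[1]>100 and b[0]<90 else ("W" if b.min()>110 else ("y" if b[1]>60 and b[0]<50 else "."))
        print(row)
for c in("scene","top"):
    im=r.read_camera(c)
    h=cv2.cvtColor(im,cv2.COLOR_BGR2HSV).astype(int);H,S,Vv=h[...,0],h[...,1],h[...,2]
    m=(((H<5)|(H>174))&(S>170)&(Vv>100)).astype(np.uint8)
    k,l,st,ce=cv2.connectedComponentsWithStats(m)
    print(c,[(st[i].tolist(),onz(c,ce[i][1],ce[i][0],169)) for i in range(1,k) if 60<st[i,4]<500])
    for l,z in(("oil_bottle",14),("shaft",25.5),("hex_bolt",14),("v_block",14),("black_bolt",0),("steel_block",0)): print(l,[(q["conf"],onz(c,*q["point"],z)[:2].tolist()) for q in r.tip_of(c,l)][:3])
    print("long");grid(im,c,o,range(-54,55,4),range(-36,37,6),18)
E
```

```text
scene [([267, 121, 17, 19, 246], array([617.9, 162.9, 169. ])), ([143, 239, 33, 6, 87], array([262.9,  -0.9, 169. ])), ([237, 289, 24, 25, 462], array([ 368.9, -186.6,  169. ]))]
oil_bottle [(0.82, [374.0, -178.2]), (0.73, [623.0, 181.0]), (0.38, [631.6, 256.4])]
shaft [(0.6, [626.6, 256.8])]
hex_bolt [(0.56, [608.6, 80.4])]
v_block [(0.55, [613.4, 3.3])]
black_bolt [(0.4, [462.6, -219.9])]
steel_block []
long
............Y.yyyyy....WWWWW
........yYYYY.yyyyYWWWWWWWWW
........yYYYYY.y..WWWWWWWWWW
.........YYYYYyy.WWWWWWWWWWW
...y....yYYYYYY..WWWWWWWWWWW
..yYYYYyyYYYYYY.WWWWWWWWWWWW
...YYYYy.........WWWWWWWWWWW
.................WWWWWWWWWW.
..yYYYYYY..y.yyyy.WWWWWW....
...yYYyYYYYYYYYYYY.WWW......
........YYYYYYYYYYYWWW......
........yYYYYYYYYYYYW.......
.........YYYYYYYYYYYY.......
top [([219, 139, 16, 16, 193], array([620.6, 167.5, 169. ]))]
oil_bottle [(0.96, [623.1, 160.3])]
shaft [(0.73, [624.5, 254.7]), (0.45, [627.7, 246.1])]
hex_bolt [(0.54, [615.5, 85.1])]
v_block [(0.59, [611.7, 2.9]), (0.51, [610.2, 82.4]), (0.16, [629.2, 254.9])]
black_bolt []
steel_block [(0.71, [472.9, 455.9]), (0.52, [634.9, 240.8])]
long
.......yY.........YYy.......
........Y.......W.YYy.......
........Y....W.W..YYy.......
..y.YYYYY.........YYYY.Y.y..
..Y............YYY.......Yy.
..Y...YYYYYYYYYYyyYYYYYYYYY.
..YYYYYy.................yy.
..YYYYYyy.yy..yy...YYYYYYYY.
..Y...YYYYY.....YY.......YY.
..YYYYYY...........YYYYYYYy.
...y...yY.........YYy.y.....
........Y.........YYy.......
........Y..........Yy.......
```

```bash
python3 - <<'E'
from h import *
a=np.array([.997,-.0767]);n=np.array([.0767,.997]);o=np.array([626.5,247.1])
im=r.read_camera("top")
for z in (22,):
  for v in range(-30,31,5):
    print("".join("#" if cv2.getRectSubPix(im,(1,1),tuple(float(q) for q in proj("top",(*(o+a*u+n*v),z))[::-1]))[0,0][1]<100 else "-" for u in range(-56,57,3)))
# lines fitted to the dark shaft between the yellow
E
```

```text
###########----------------###########
###########----------------###########
###########-----------------#########-
###--------------------------------###
#-#---------------------------------##
###---------#-------#########----#--##
####-----#############################
####-----#################----------##
##----------------------------------##
###--------------------------------###
#-##-----------------------------#####
###########----------------###########
###########----------------###########
```

```bash
python3 - <<'E'
from h import *
im=r.read_camera("top"); print("cols 190-212")
for y in range(134,176): print(y," ".join(f"{v:3d}" for v in im[y,190:212,1]))
o=np.array([626.5,247.1]);a=np.array([.997,-.0767])
for u in(-49,-45,-19.5,0,10.5,45,49): print(u,proj("top",(*(o+a*u),25.5)),proj("scene",(*(o+a*u),25.5)))
im=r.read_camera("scene");print("scene cols 242-282, rows 130-156")
for y in range(132,156): print(y," ".join(f"{v:3d}" for v in im[y,242:276,1]))
E
```

```text
cols 190-212
134 108 113 116 113 114 116 116 115 108 109 106  99  98 104 107 111 110 118 120 119 118 118
135 113 115 119 117 114 113 115 113 109 109 110 106 107 109 108 109 108 112 117 116 117 120
136 119 112 132 133 122 109 116 111 101 113 116 114 116 119 116 115 118 118 116 122 121 121
137  72  68  72  81  78  80  88  91  95 116 120 116 133 132 121 111 120 114 111 129 132 130
138  53  54  52  54  54  56  52  56  57  67  69  66  75  86  76  77  90 101 110 126 144 140
139  54  52  53  53  56  59  65  74  75  74  64  61  53  58  55  51  54  57  62  73  82  76
140  50  55  54  53  55  67 108 154 158 156 154 138 101 111 111 100  96  70  51  54  54  52
141  54  53  54  52  54  74 143 191 199 194 171 106  74  80 107 154 158 142  79  54  53  52
142  52  52  53  52  52  87 198 252 253 251 223  94  58  59  92 164 194 179  89  58  51  53
143  52  52  51  53  58 109 228 254 254 253 198  77  57  63 139 241 252 248 118  56  54  55
144  52  52  54  52  65 169 253 254 254 253 157  65  53  68 175 253 254 251 120  52  53  53
145  52  52  52  54  74 184 254 254 254 251 125  53  52  67 183 254 254 239
[... 6042 characters left out ...]

151  43  44  45  76  64  35 112 202 231 199 154 129  80  61  55 172 241 248 248 249 248 220 102  71  66  65  80  99 109 121 129 134 136 136
152  45  46  42  71  64  27  87 186 211 157 107  78  36  37  35  81 224 249 249 248 248 222 107  71  69  63  60  66  74  86  94  99 101 101
153  48  49  45  43  47  34  49  91  77  36  36  37  37  38  36  37 171 240 248 248 248 223 116  72  67  63  61  60  61  62  63  64  63  65
154  48  46  46  41  48  42  28  33  36  36  36  37  36  36  35  37  82 224 249 244 231 181 108  81  63  60  61  61  62  63  63  63  63  63
155  48  47  47  47  47  71  60  29  36  37  38  36  37  37  38  38  36 155 202 177 133 100 101 102  78  63  62  62  61  63  63  64  62  63
```

The pixel map shows the shaft centred in its pocket: collars at rows 153 and 163 (predicted 152.3 and 162.4), axis at columns 198 to 202. The bottle cap stands over the round nest at (620.6, 167.5). I'm handing in.

```bash
python3 -c "
from rig import r
print(r.state()['joint_velocities'].round(3)); print(r.job_done())"
```

```text
[ 0.     0.001 -0.    -0.001 -0.001 -0.003]
the job is handed in; nothing more can be done
None
```

The job is handed in: the V-block, shaft, hex bolt and oil bottle are each in their own nests, and the steel block and black cap screw were not moved; the last checks were on camera numbers because all 14 picture views were used.

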